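Find the loose filter cubes by feel

ROBOT

A 6-joint arm with a two-finger parallel gripper is mounted at the origin on the work surface. World frame = base frame: x ahead of the robot, y to its left, z up, the work surface at z = 0. Lengths are in m, angles in rad, forces in N, time in s.
With the tool pointing down it reaches from about 0.225 to 0.875 m from the base axis. Payload 3.4 kg.
Tool frame: the origin (TCP) lies between the finger pads; the fingertips stand 11 mm ahead of it and the grasp point (between the pads) lies 8 mm behind it (tips_ahead is the distance from the TCP to the fingertips, in m); z points along the fingers, x is the direction in which the jaws open and shut, and the axes are right-handed (so a half turn about z gives the same grasp; the last joint's range is limited). The gripper opens to 85 mm and grips with 20 to 120 N. Pads are 22 mm wide; open, the fingers measure 114 mm over their backs; the gripper's body (76 mm by 85 mm) begins 54 mm behind the grasp point. The pads swing forward as they close: fully open they stand 13 mm farther back than shut.
Start: joints at [0.991, 0.276, 1.505, -0, 1.361, -0.121], TCP at [0.255, 0.516, 0.21] pointing down, gripper open.
Joint ranges: [-2.89, 2.89], [-0.75, 2.08], [0.22, 2.7], [-1.18, 4.32], [0.11, 2.71], [-2.7, 2.7]. Speed limits (rad/s): [2.57, 2.57, 3.14, 3.14, 3.14, 3.14].

INTERFACE

Orientations are given as a unit quaternion [w, x, y, z].
In Python, from rig import get_state, get_image, sign_off, masks_of, tips_ahead gives the robot as it stands.
- The arm moves only by the tool play_rows, never from a script. Its argument "series" is a list of rows, each an object of numbers: "fingers": the closure, from -1 (fully open) to 1 (shut); "dx", "dy", "dz": the shift along the world's x, y, z in mm; "turn": the turn about the world's z in rad. A call has 1 to 20 rows; each row shifts and turns the pose as measured when the row begins; what a row does not reach is not made up. A row lasts 1/12 s, in which the tool goes at most 41.7 mm and 7.16 degrees, less where a joint would pass 70% of its speed; a pose out of reach is approached as far as the arm can. A call with a gripper value outside its range is refused whole. The fingers move at their own pace and stop on an object; "squeeze" is the grip in N (left out, the last holds). Time passes only in rows, so rows that do not move let the fingers close. It gives the time, the measured TCP pose, the force and the opening at its end, in the units of the state.
- get_state(): the state, without advancing time (a new reading comes with each control period).
- get_image(name): name is "scene" or "top"; returns a dict with "pixels" (420x560x3 uint8, red, green, blue), "vfov" (degrees; the focal length in pixels is half the picture's height over the tangent of half this angle, whatever the lens; pixels are square), "cx", "cy" (the principal point, pixels), "rvec" (rotation vector, rad) and "tvec" (3), from world to camera coordinates, as OpenCV has them. Camera axes: x right, y down, z forward; pixel columns grow to the right and rows downward; lengths in m; the calibration is good to about 2 mm. A picture is of the moment at which its call begins. There is no depth.
- sign_off(): hands the job in, once; it reports no verdict.
Trained networks look in a picture, given as the dict that the camera call returned (one of the last four; its "shot" number tells which), for a name from the list of things; names that differ only in an ending like _2 or _b are one class to them, and where a whole thing is asked for, a point or a joint stands for the part that bears it (a point fixed in the world has none). Each returns a list of dicts, best first, with "p" (0 to 1); they miss things now and then, are a little off and sometimes report something else, mostly with a low value. They report only what shows in the picture. A call takes as long as a camera call. They do not tell look-alikes from the thing itself.
- masks_of(picture, label): "region" (420x560 bool, what is visible of it) and "xy" ([column, row] in pixels, amid what is visible of it).
The state is a dict: "clock": time; "qpos": joint angles; "qd": joint speeds; "effort": joint torques, N m; "position": TCP position; "ee_rot": TCP orientation; "contact_force": force on the tool from outside, world axes, zero at the start; "moment": the same for the moment, N m; "width": finger opening in m.
Only numpy, scipy, OpenCV 4.12 (cv2) and the standard library are available. Lean on these libraries where they do the work, as an engineer would, in place of code of your own. Each camera call takes 0.05 s, during which the arm holds its last target. There are 200 camera calls.

TASK

One or two of the three filter cubes in the microscope's aluminium docking rack have become loose, which can only be felt: wiggle the cubes gently from side to side across their sockets, along the row, without forcing them against the rack. Move every loose cube to a slot of the red service stand, either slot, upright with its collar fully down; leave the firm ones seated in the rack without pulling them out, and do not disturb anything else on the bench.

Things in the scene. Friction and masses are not known exactly. Their poses are not given: they have to be found in the camera images.
- rack: fixed aluminium docking rack, block 84 (x) x 210 (y) x 45 mm high, hard and unyielding; origin: centre of its underside; three sockets in a row along its y, 65 mm apart, 32 mm long in x. A cube is held only by its fit and lifts straight out. Wiggle along the rack's y only. One or two cubes are loose, which ones varies; the wear (of liners inside the sockets) cannot be seen
- socket_1 (a point): centre of the mouth of rack socket 1, on the rack's top face 45 mm above the bench; axes as the rack's. Along x every cube has 2 mm of room either way, which tells nothing. Along y (across the socket) a firm cube moves about 0.4 mm either way before it meets the hard wall, a loose one about 2.7 mm. Over 20 N of cube against rack harms it
- socket_2 (a point): centre of the mouth of rack socket 2, on the rack's top face 45 mm above the bench; axes as the rack's. Along x every cube has 2 mm of room either way, which tells nothing. Along y (across the socket) a firm cube moves about 0.4 mm either way before it meets the hard wall, a loose one about 2.7 mm. Over 20 N of cube against rack harms it
- socket_3 (a point): centre of the mouth of rack socket 3, on the rack's top face 45 mm above the bench; axes as the rack's. Along x every cube has 2 mm of room either way, which tells nothing. Along y (across the socket) a firm cube moves about 0.4 mm either way before it meets the hard wall, a loose one about 2.7 mm. Over 20 N of cube against rack harms it
- cube_1: filter cube, green lenses and top band, 0.14 kg. Body 28 (x) x 26 (y) mm, from 5 to 50 mm above the origin; steel collar 44 x 26 x 5 mm; tongue below it 28 (x) x 10 (y) mm, 30 mm deep, last 6 mm narrowed to 24 x 7. Origin: centre of the collar's underside, z up. Grip the body's x faces, 27 mm or more above the origin to clear the collar. Starts fully seated in socket 1, centred in y, within 1 mm in x
- cube_2: filter cube, blue lenses and top band, 0.14 kg. Body 28 (x) x 26 (y) mm, from 5 to 50 mm above the origin; steel collar 44 x 26 x 5 mm; tongue below it 28 (x) x 10 (y) mm, 30 mm deep, last 6 mm narrowed to 24 x 7. Origin: centre of the collar's underside, z up. Grip the body's x faces, 27 mm or more above the origin to clear the collar. Starts fully seated in socket 2, centred in y, within 1 mm in x
- cube_3: filter cube, orange lenses and top band, 0.14 kg. Body 28 (x) x 26 (y) mm, from 5 to 50 mm above the origin; steel collar 44 x 26 x 5 mm; tongue below it 28 (x) x 10 (y) mm, 30 mm deep, last 6 mm narrowed to 24 x 7. Origin: centre of the collar's underside, z up. Grip the body's x faces, 27 mm or more above the origin to clear the collar. Starts fully seated in socket 3, centred in y, within 1 mm in x
- stand: fixed red stand, block 84 (x) x 150 (y) x 45 mm high, origin: centre of its underside; two roomy slots 34 (x) x 17 (y) mm, 37 mm deep, 72 mm apart along its y, both empty at the start; a cube's tongue drops in along x (either way round) with about 3 mm of room all round until the collar rests on the top face
- slot_a (a point): centre of the mouth of slot a of the red stand, on its top face 45 mm above the bench; axes as the stand's
- slot_b (a point): centre of the mouth of slot b of the red stand, on its top face 45 mm above the bench; axes as the stand's
- oil_bottle: small amber bottle, 40 mm across, 85 mm high; a loose bystander, to be left alone; origin at the centre of its underside
- dish: shallow glass dish, 90 mm across, 16 mm high; a loose bystander, to be left alone; origin at the centre of its underside
- slide_box: blue slide box 90 x 130 x 30 mm; a loose bystander, to be left alone; origin at the centre of its underside
- screwdriver: orange-handled screwdriver 160 mm long; a loose bystander, to be left alone; origin at the centre of its underside (lying)
- jar: glass jar, 90 mm across, 100 mm high; a loose bystander, to be left alone; origin at the centre of its underside
Not all that is in view belongs to the job. Of the things that look like the stand, take the one that is farthest from the robot's base at the start.

How it is judged:
On the way:
1. a loose cube has been rocked sideways, at least 1.5 mm off the middle of its socket, by the fingers while still seated (((not (x of liner_p_c0 in the frame of rack between -0.008 and 0.008 m) and z of cube_1 in the frame of socket_1 below 0.006 m and horizontal distance between cube_1 and socket_1 below 0.012 m and contact force between cube_1 and the fingers above 0.5 N and (y of cube_1 in the frame of socket_1 above 0.0015 m or y of cube_1 in the frame of socket_1 below -0.0015 m)) or (not (x of liner_q_c0 in the frame of rack between -0.008 and 0.008 m) and z of cube_2 in the frame of socket_2 below 0.006 m and horizontal distance between cube_2 and socket_2 below 0.012 m and contact force between cube_2 and the fingers above 0.5 N and (y of cube_2 in the frame of socket_2 above 0.0015 m or y of cube_2 in the frame of socket_2 below -0.0015 m)) or (not (x of liner_p_c2 in the frame of rack between -0.008 and 0.008 m) and z of cube_3 in the frame of socket_3 below 0.006 m and horizontal distance between cube_3 and socket_3 below 0.012 m and contact force between cube_3 and the fingers above 0.5 N and (y of cube_3 in the frame of socket_3 above 0.0015 m or y of cube_3 in the frame of socket_3 below -0.0015 m)))).
At the end, for the whole second after the job is handed in: Every loose cube stands in a slot of the red stand, within 9 mm of the slot's centre, collar within 3 mm of fully down, tilted less than 0.08 rad; every firm cube is in its own rack socket, within 6 mm of the centre, collar within 3 mm of fully down, tilted less than 0.08 rad; all are at rest (((x of liner_p_c0 in the frame of rack between -0.008 and 0.008 m and (horizontal distance between cube_1 and socket_1 below 0.006 m and z of cube_1 in the frame of socket_1 between -0.003 and 0.003 m and angle between cube_1's own z axis and vertical below 0.08 rad)) or (not (x of liner_p_c0 in the frame of rack between -0.008 and 0.008 m) and ((horizontal distance between cube_1 and slot_a below 0.009 m and z of cube_1 in the frame of slot_a between -0.003 and 0.003 m and angle between cube_1's own z axis and vertical below 0.08 rad) or (horizontal distance between cube_1 and slot_b below 0.009 m and z of cube_1 in the frame of slot_b between -0.003 and 0.003 m and angle between cube_1's own z axis and vertical below 0.08 rad)))) and linear speed of each of cube_1, cube_2, cube_3 below 0.02 m/s and ((x of liner_q_c0 in the frame of rack between -0.008 and 0.008 m and (horizontal distance between cube_2 and socket_2 below 0.006 m and z of cube_2 in the frame of socket_2 between -0.003 and 0.003 m and angle between cube_2's own z axis and vertical below 0.08 rad)) or (not (x of liner_q_c0 in the frame of rack between -0.008 and 0.008 m) and ((horizontal distance between cube_2 and slot_a below 0.009 m and z of cube_2 in the frame of slot_a between -0.003 and 0.003 m and angle between cube_2's own z axis and vertical below 0.08 rad) or (horizontal distance between cube_2 and slot_b below 0.009 m and z of cube_2 in the frame of slot_b between -0.003 and 0.003 m and angle between cube_2's own z axis and vertical below 0.08 rad)))) and ((x of liner_p_c2 in the frame of rack between -0.008 and 0.008 m and (horizontal distance between cube_3 and socket_3 below 0.006 m and z of cube_3 in the frame of socket_3 between -0.003 and 0.003 m and angle between cube_3's own z axis and vertical below 0.08 rad)) or (not (x of liner_p_c2 in the frame of rack between -0.008 and 0.008 m) and ((horizontal distance between cube_3 and slot_a below 0.009 m and z of cube_3 in the frame of slot_a between -0.003 and 0.003 m and angle between cube_3's own z axis and vertical below 0.08 rad) or (horizontal distance between cube_3 and slot_b below 0.009 m and z of cube_3 in the frame of slot_b between -0.003 and 0.003 m and angle between cube_3's own z axis and vertical below 0.08 rad))))); the robot touches nothing.
It fails at once if a filter cube is pressed or levered against the rack with more than 20 N (contact force between any of cube_1, cube_2, cube_3 and rack above 20 N).
It fails at once if a firmly fitting cube is pulled up out of its socket by more than 8 mm ((x of liner_p_c0 in the frame of rack between -0.008 and 0.008 m and z of cube_1 in the frame of socket_1 above 0.008 m) or (x of liner_q_c0 in the frame of rack between -0.008 and 0.008 m and z of cube_2 in the frame of socket_2 above 0.008 m) or (x of liner_p_c2 in the frame of rack between -0.008 and 0.008 m and z of cube_3 in the frame of socket_3 above 0.008 m)).
It fails at once if another thing on the bench is shifted by more than 30 mm (distance of any of oil_bottle, dish, slide_box, screwdriver, jar from where it was at the start of the episode above 0.03 m).
It also fails if it takes over 67 s, if anything falls off the work surface, if the arm or the gripper's body presses on something with over 40 N, if the wrist force passes 120 N, or if a joint passes its speed limit or range.

## Working session

There is one attempt and no reset: what is moved stays moved. The work goes in short steps, Python scripts to look and compute and a tool call to move; the robot and the scene stay as the last step left them, time stands still between calls to the robot, and variables do not carry over. Pictures are saved under pics/ and viewed, about 8 in all and at most 12, crops included, and the job is handed in when it is done.

Besides the shell and the picture viewer there is one more tool, called after "Emit:" as a command line: name --argument value ..., lists and objects as JSON in quotes. play_rows: Moves the arm, as the interface text tells. Its arguments: {"type":"object","properties":{"series":{"type":"array"},"squeeze":{"type":"number"}},"required":["series"]}

```bash
mkdir -p pics; ls; cat > h.py <<'E'
import numpy as np, cv2
from rig import *
def cam(p):
    h=p["pixels"].shape[0]; f=h/2/np.tan(np.radians(p["vfov"])/2)
    K=np.array([[f,0,p["cx"]],[0,f,p["cy"]],[0,0,1.]]); R=cv2.Rodrigues(np.array(p["rvec"],float))[0]
    return K,R,np.array(p["tvec"],float)
def back(p,uv,z):
    K,R,t=cam(p); d=R.T@np.linalg.solve(K,[uv[0],uv[1],1.]); c=-R.T@t
    return c+d*(z-c[2])/d[2]
def proj(p,X):
    K,R,t=cam(p); q=(np.atleast_2d(X)@R.T+t)@K.T; return q[:,:2]/q[:,2:]
E
python3 - <<'E'
from h import *
for n in("top","scene"):
    p=get_image(n); cv2.imwrite(f"pics/{n}0.png",p["pixels"][:,:,::-1]); K,R,t=cam(p); print(n,K[0,0],p["cx"],p["cy"],-R.T@t, {k:v for k,v in p.items() if k not in("pixels",)})
    for l in("cube_1","cube_2","cube_3","rack","stand"):
        for d in masks_of(p,l)[:4]:
            m=d["region"].astype(np.uint8); r=cv2.minAreaRect(cv2.findNonZero(m))
            print(l,round(d["p"],2),d["xy"],m.sum(),r,back(p,d["xy"],0.045).round(3))
print(get_state())
E
```

```text
pics
top 438.71746804446724 278.1890086398246 208.22116421506675 [0.32616859 0.02306383 1.60111032] {'vfov': 51.15789050853277, 'cx': 278.1890086398246, 'cy': 208.22116421506675, 'rvec': array([ 2.16263842, -2.19700247,  0.11050676]), 'tvec': array([0.01270818, 0.4697707 , 1.56512816]), 'shot': 1}
cube_1 0.65 [232.0, 187.6] 96 ((229.0, 189.5), (11.0, 8.0), 90.0) [0.544 0.169 0.045]
cube_1 0.62 [267.1, 188.4] 107 ((267.0, 187.5), (13.0, 8.0), 90.0) [0.54  0.044 0.045]
cube_1 0.53 [252.9, 186.5] 1134 ((248.305908203125, 189.34141540527344), (24.60365104675293, 58.699066162109375), 87.61405944824219) [0.547 0.095 0.045]
cube_2 0.65 [232.0, 187.6] 96 ((229.0, 189.5), (11.0, 8.0), 90.0) [0.544 0.169 0.045]
cube_2 0.62 [267.1, 188.4] 107 ((267.0, 187.5), (13.0, 8.0), 90.0) [0.54  0.044 0.045]
cube_2 0.53 [252.9, 186.5] 1134 ((248.305908203125, 189.34141540527344), (24.60365104675293, 58.699066162109375), 87.61405944824219) [0.547 0.095 0.045]
cube_3 0.65 [232.0, 187.6] 96 ((229.0, 189.5), (11.0, 8.0), 90.0) [0.544 0.169 0.045]
cube_3 0.62 [267.1, 188.4] 107 ((267.0, 187.5), (13.0, 8.0), 90
[... 2896 characters left out ...]
7986450195) [ 0.505 -0.222  0.045]
{'clock': 0.6, 'qpos': array([ 9.90997295e-01,  2.75907544e-01,  1.50490250e+00, -2.13906027e-05,
        1.36069217e+00, -1.21020620e-01]), 'qd': array([ 0.0005392 ,  0.00087804,  0.00086337, -0.0026034 ,  0.00196454,
        0.00234732]), 'effort': array([ 1.45222448e-04, -4.16386199e+01, -2.45989197e+01, -7.59613863e-05,
        4.54679339e-04,  1.09107603e-07]), 'position': array([0.2546832 , 0.51556075, 0.21002271]), 'ee_rot': array([-9.56889788e-06,  8.49367166e-01,  5.27802439e-01,  4.54152961e-05]), 'contact_force': array([-0.56676264,  1.00802243, -1.11734895]), 'moment': array([-0.02287051,  0.00149089,  0.03323549]), 'width': 0.08543442534755058}
```

View pics/top0.png

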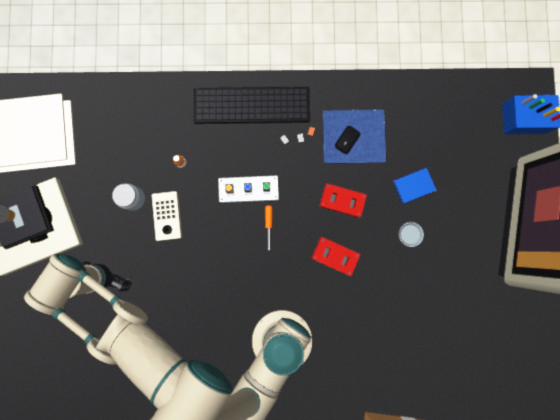

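View pics/scene0.png

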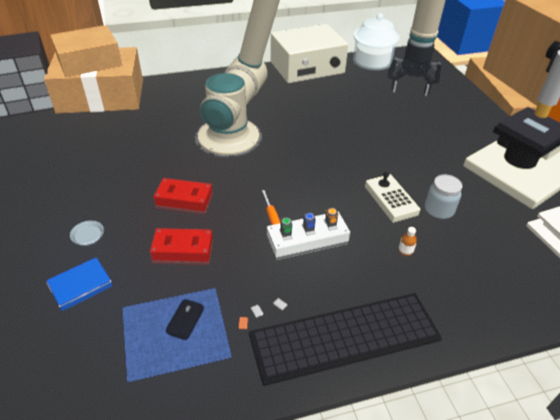

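The top view shows the rack at about (248,189), with the cubes in the order orange, blue, green from left to right. The red stands are at (342,201), which is the farther one and the target, and at (336,256). The screwdriver is just below the rack at (268,225). Next I fit box silhouettes.

```bash
cat > fit.py <<'E'
from h import *
from scipy.optimize import minimize
S=8
def box(x,y,a,lx,ly,z0,z1,ox=0,oy=0):
    P=np.array([[ox+sx*lx/2,oy+sy*ly/2,z] for sx in(-1,1) for sy in(-1,1) for z in(z0,z1)])
    c,s=np.cos(a),np.sin(a); P[:,:2]=P[:,:2]@np.array([[c,s],[-s,c]])+[x,y]; return P
def render(p,boxes,win):
    x0,x1,y0,y1=win; m=np.zeros(((y1-y0)*S,(x1-x0)*S),np.uint8)
    for b in boxes:
        q=(proj(p,b)+.5-[x0,y0])*S-.5
        cv2.fillConvexPoly(m,cv2.convexHull(np.round(q*16).astype(np.int32)),1,shift=4)
    return m.reshape(y1-y0,S,x1-x0,S).mean((1,3))
def fitpose(obs,model,g):
    # obs: list of (p,soft,win)
    f=lambda v:sum(((render(p,model(v[0],v[1],v[2]),w)-s)**2).sum() for p,s,w in obs)
    best=min(([minimize(f,[g[0],g[1],a],method="Nelder-Mead",options=dict(initial_simplex=[[g[0],g[1],a],[g[0]+.01,g[1],a],[g[0],g[1]+.01,a],[g[0],g[1],a+.1]],xatol=1e-4)) for a in g[2]]),key=lambda r:r.fun)
    return best.x.round(4),round(best.fun,2),[round(sum(((render(p,model(*best.x),w)-s)**2).sum()),2) for p,s,w in obs]
E
python3 - <<'E'
from fit import *
T,C=get_image("top"),get_image("scene")
def red(p,w):
    i=p["pixels"].astype(float)[w[2]:w[3],w[0]:w[1]]; r=i[...,0]-np.maximum(i[...,1],i[...,2]); r=np.clip(r/120,0,1)
    return np.maximum(r,cv2.morphologyEx((r>.5).astype(np.uint8),cv2.MORPH_CLOSE,np.ones((7,7)))*(r<.5)*1. if 0 else r)
sm=lambda x,y,a:[box(x,y,a,.084,.150,0,.045)]
wt,ws=(310,375,175,225),(140,225,218,275)
for sel in((0,),(1,),(0,1)):
    obs=[((T,red(T,wt),wt),(C,red(C,ws),ws))[k] for k in sel]
    print("stand",sel,fitpose(obs,sm,(.49,-.22,[-.4,-.1,.2])))
rm=lambda x,y,a:[box(x,y,a,.084,.210,0,.045)]+[box(x,y,a,.028,.026,.05,.095,0,o) for o in(-.065,0,.065)]+[box(x,y,a,.044,.026,.045,.05,0,o) for o in(-.065,0,.065)]
def br(p,w):
    i=p["pixels"].astype(float)[w[2]:w[3],w[0]:w[1]].max(2); return np.clip((i-20)/120,0,1)
wt,ws=(205,295,168,205),(262,355,225,262)
for sel in((0,),(1,),(0,1)):
    obs=[((T,br(T,wt),wt),(C,br(C,ws),ws))[k] for k in sel]
    print("rack",sel,fitpose(obs,rm,(.54,.105,[-.1,.1])))
a=cv2.resize(T["pixels"][165:225,205:375],None,fx=4,fy=4,interpolation=cv2.INTER_CUBIC)
b=cv2.resize(C["pixels"][200:275,140:360],None,fx=3.2,fy=3.2,interpolation=cv2.INTER_CUBIC)
W=max(a.shape[1],b.shape[1]); pad=lambda q:np.pad(q,((0,0),(0,W-q.shape[1]),(0,0)))
cv2.imwrite("pics/c1.png",np.vstack([pad(a),pad(b)])[:,:,::-1])
# colour centroids of the top bands in top view
i=T["pixels"].astype(float)
h=cv2.cvtColor(T["pixels"],cv2.COLOR_RGB2HSV)
for n,lo,hi in(("green",45,85),("blue",100,130),("orange",8,25)):
    m=(h[...,0]>=lo)&(h[...,0]<=hi)&(h[...,1]>120)&(h[...,2]>60); m[:178]=0;m[200:]=0;m[:,:215]=0;m[:,282:]=0
    ys,xs=np.nonzero(m); 
    if len(xs): print(n,len(xs),xs.mean(),ys.mean(),back(T,(xs.mean(),ys.mean()),.09))
E
```

```text
Traceback (most recent call last):
  File "fit.py", line 17, in fitpose
    return best.x.round(4),round(best.fun,2),[round(sum(((render(p,model(*best.x),w)-s)**2).sum()),2) for p,s,w in obs]
                                                    ~~~^^^^^^^^^^^^^^^^^^^^^^^^^^^^^^^^^^^^^^^^^^^
TypeError: 'numpy.float64' object is not iterable
```

```bash
sed -i 's/round(sum(((render(p,model(\*best.x),w)-s)\*\*2).sum()),2)/round(((render(p,model(*best.x),w)-s)**2).sum(),2)/' fit.py
cat > m1.py <<'E'
from fit import *
T,C=get_image("top"),get_image("scene")
def red(p,w):
    i=p["pixels"].astype(float)[w[2]:w[3],w[0]:w[1]]; r=i[...,0]-np.maximum(i[...,1],i[...,2]); return np.clip(r/120,0,1)
sm=lambda x,y,a:[box(x,y,a,.084,.150,0,.045)]
wt,ws=(310,375,175,225),(140,225,218,275)
for sel in((0,),(1,),(0,1)):
    obs=[((T,red(T,wt),wt),(C,red(C,ws),ws))[k] for k in sel]
    print("stand",sel,fitpose(obs,sm,(.49,-.22,[-.4,-.1,.2])))
rm=lambda x,y,a:[box(x,y,a,.084,.210,0,.045)]+[box(x,y,a,.028,.026,.05,.095,0,o) for o in(-.065,0,.065)]+[box(x,y,a,.044,.026,.045,.05,0,o) for o in(-.065,0,.065)]
def br(p,w):
    i=p["pixels"].astype(float)[w[2]:w[3],w[0]:w[1]].max(2); return np.clip((i-20)/120,0,1)
wt,ws=(205,295,168,205),(262,355,225,262)
for sel in((0,),(1,),(0,1)):
    obs=[((T,br(T,wt),wt),(C,br(C,ws),ws))[k] for k in sel]
    print("rack",sel,fitpose(obs,rm,(.54,.105,[-.1,.1])))
a=cv2.resize(T["pixels"][165:225,205:375],None,fx=4,fy=4,interpolation=cv2.INTER_CUBIC)
b=cv2.resize(C["pixels"][200:275,140:360],None,fx=3.2,fy=3.2,interpolation=cv2.INTER_CUBIC)
W=max(a.shape[1],b.shape[1]); pad=lambda q:np.pad(q,((0,0),(0,W-q.shape[1]),(0,0)))
cv2.imwrite("pics/c1.png",np.vstack([pad(a),pad(b)])[:,:,::-1])
h=cv2.cvtColor(T["pixels"],cv2.COLOR_RGB2HSV)
for n,lo,hi in(("green",45,85),("blue",100,130),("orange",8,25)):
    m=(h[...,0]>=lo)&(h[...,0]<=hi)&(h[...,1]>120)&(h[...,2]>60); m[:178]=0;m[200:]=0;m[:,:215]=0;m[:,282:]=0
    ys,xs=np.nonzero(m)
    if len(xs): print(n,len(xs),xs.mean(),ys.mean(),back(T,(xs.mean(),ys.mean()),.09))
E
python3 m1.py
```

```text
stand (0,) (array([ 0.4959, -0.2282, -0.2893]), np.float64(45.53), [np.float64(45.53)])
stand (1,) (array([ 0.4911, -0.2264, -0.2899]), np.float64(48.93), [np.float64(48.93)])
stand (0, 1) (array([ 0.4942, -0.2273, -0.2881]), np.float64(137.49), [np.float64(59.44), np.float64(78.06)])
rack (0,) (array([0.5428, 0.1115, 0.0313]), np.float64(252.9), [np.float64(252.9)])
rack (1,) (array([0.5436, 0.1133, 0.0148]), np.float64(284.09), [np.float64(284.09)])
rack (0, 1) (array([0.543 , 0.1136, 0.027 ]), np.float64(538.26), [np.float64(253.37), np.float64(284.89)])
green 17 265.88235294117646 185.41176470588235 [0.54388271 0.04753843 0.09      ]
blue 22 247.0909090909091 186.4090909090909 [0.5413549  0.11281084 0.09      ]
orange 23 228.69565217391303 187.2608695652174 [0.53931925 0.17662491 0.09      ]
```

View pics/c1.png

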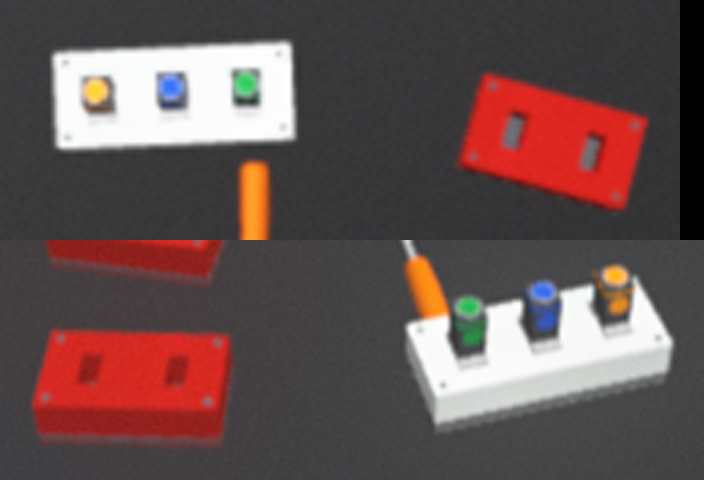

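The crop matches the fits: rack at about (0.543, 0.113) with yaw 0.03, far stand at about (0.494, -0.227) with yaw -0.288. I move above cube 2 with the jaws along the rack's x.

Emit:
play_rows --series '[{"fingers": -1,"dx": 18,"dy": -25,"dz": 0,"turn": -0.0675},{"fingers": -1,"dx": 18,"dy": -25,"dz": 0,"turn": -0.0675},{"fingers": -1,"dx": 18,"dy": -25,"dz": 0,"turn": -0.0675},{"fingers": -1,"dx": 18,"dy": -25,"dz": 0,"turn": -0.0675},{"fingers": -1,"dx": 18,"dy": -25,"dz": 0,"turn": -0.0675},{"fingers": -1,"dx": 18,"dy": -25,"dz": 0,"turn": -0.0675},{"fingers": -1,"dx": 18,"dy": -25,"dz": 0,"turn": -0.0675},{"fingers": -1,"dx": 18,"dy": -25,"dz": 0,"turn": -0.0675},{"fingers": -1,"dx": 18,"dy": -25,"dz": 0,"turn": -0.0675},{"fingers": -1,"dx": 18,"dy": -25,"dz": 0,"turn": -0.0675},{"fingers": -1,"dx": 18,"dy": -25,"dz": 0,"turn": -0.0675},{"fingers": -1,"dx": 18,"dy": -25,"dz": 0,"turn": -0.0675},{"fingers": -1,"dx": 18,"dy": -25,"dz": 0,"turn": -0.0675},{"fingers": -1,"dx": 18,"dy": -25,"dz": 0,"turn": -0.0675},{"fingers": -1,"dx": 18,"dy": -25,"dz": 0,"turn": -0.0675},{"fingers": -1,"dx": 18,"dy": -25,"dz": 0,"turn": -0.0675},{"fingers": -1,"dx": 0,"dy": 0,"dz": 0,"turn": 0},{"fingers": -1,"dx": 0,"dy": 0,"dz": 0,"turn": 0}]' --squeeze 20

```text
clock: 2.3
position: [0.5536, 0.0961, 0.2114]
ee_rot: [-0.001, 1.0, -0.009, 0.006]
contact_force: [0.3, -0.3, -0.1]
width: 0.0857
```

Emit:
play_rows --series '[{"fingers": -1,"dx": -5,"dy": 8,"dz": -20,"turn": 0.024},{"fingers": -1,"dx": -5,"dy": 8,"dz": -20,"turn": 0.024},{"fingers": -1,"dz": -20},{"fingers": -1,"dz": -15},{"fingers": -1},{"fingers": -1}]'

```text
invalid input at $.series[2]: expected keys fingers, dx, dy, dz, turn
```

```bash
cat > v.py <<'E'
import sys
from h import *
s=get_state(); q=s["ee_rot"]; print(s["clock"],s["position"].round(4),"ang",2*np.arctan2(q[2],q[1]),s["contact_force"].round(2),s["width"])
C=get_image("scene"); u=proj(C,s["position"])[0]; print(u,proj(C,s["position"]+[0,0,-.011])[0])
if len(sys.argv)>1:
    for X in eval(sys.argv[2]) if len(sys.argv)>2 else []: print(X,proj(C,X)[0])
    x,y=int(u[0]),int(u[1]); x0,y0=max(x-50,0),max(y-40,0)
    cv2.imwrite(sys.argv[1],cv2.resize(C["pixels"][y0:y0+75,x0:x0+100],None,fx=8,fy=8,interpolation=cv2.INTER_CUBIC)[:,:,::-1]); print("crop",x0,y0)
E
python3 v.py pics/d1.png "[(.543,.113,.095),(.545,.048,.095),(.541,.178,.095)]"
```

```text
2.3 [0.5536 0.0961 0.2114] ang -0.018467146526007713 [ 0.3  -0.31 -0.14] 0.08570040174974426
[307.52972477 187.11959015] [307.24993065 190.45488757]
(0.543, 0.113, 0.095) [309.55207434 216.57537597]
(0.545, 0.048, 0.095) [286.285135  221.4417544]
(0.541, 0.178, 0.095) [332.30082816 211.81737824]
crop 257 147
```

View pics/d1.png

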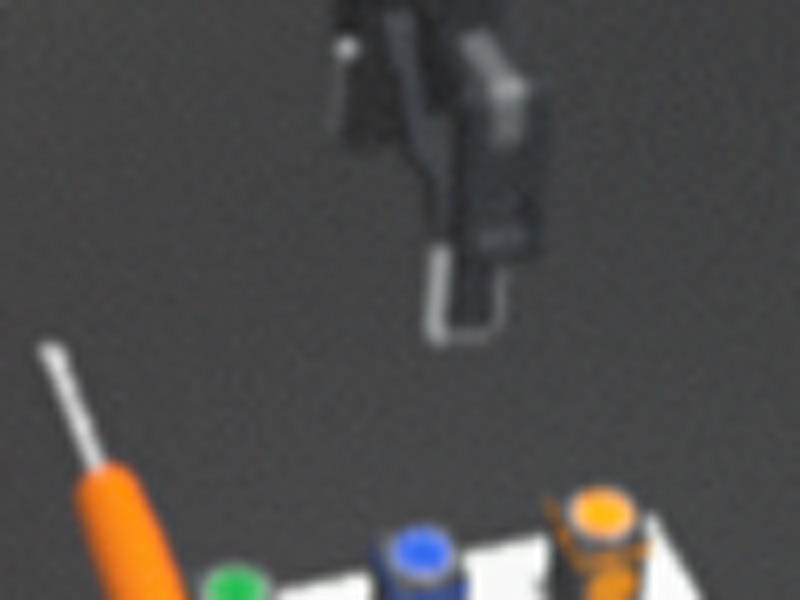

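The blue disc sits at pixel (309,216), against a prediction of (309.5,216.6), so the estimate holds. I go down over cube 2.

Emit:
play_rows --series '[{"fingers": -1,"dx": -5,"dy": 8,"dz": -20,"turn": 0.024},{"fingers": -1,"dx": -5,"dy": 8,"dz": -20,"turn": 0.024},{"fingers": -1,"dx": 0,"dy": 0,"dz": -20,"turn": 0},{"fingers": -1,"dx": 0,"dy": 0,"dz": -15,"turn": 0},{"fingers": -1,"dx": 0,"dy": 0,"dz": 0,"turn": 0},{"fingers": -1,"dx": 0,"dy": 0,"dz": 0,"turn": 0}]'

```text
clock: 2.85
position: [0.5401, 0.1186, 0.1361]
ee_rot: [-0.002, 1.0, 0.021, 0.007]
contact_force: [-0.5, 0.2, 0.8]
width: 0.0858
```

```bash
python3 v.py
```

```text
2.85 [0.5401 0.1186 0.1361] ang 0.0417706301051028 [-0.5   0.21  0.84] 0.08583037203961777
[312.29479423 204.19955126] [312.00108292 207.26194515]
```

Emit:
play_rows --series '[{"fingers": -1,"dx": 2,"dy": -5,"dz": -12,"turn": -0.01},{"fingers": -1,"dx": 0,"dy": 0,"dz": -12,"turn": 0},{"fingers": -1,"dx": 0,"dy": 0,"dz": 0,"turn": 0},{"fingers": -1,"dx": 0,"dy": 0,"dz": 0,"turn": 0},{"fingers": -1,"dx": 0,"dy": 0,"dz": 0,"turn": 0}]'

```text
clock: 3.32
position: [0.5452, 0.116, 0.1182]
ee_rot: [-0.002, 1.0, 0.018, 0.013]
contact_force: [0.8, 0.3, 0.5]
width: 0.0853
```

```bash
python3 - <<'E'
from h import *
for i in range(5):
    s=get_state(); print(s["position"].round(5),s["ee_rot"].round(4),s["contact_force"].round(2),s["qpos"].round(4),s["qd"].round(3)); get_image("top")
E
```

```text
[0.54521 0.11596 0.1182 ] [-0.0023  0.9998  0.0176  0.0126] [0.78 0.32 0.47] [0.0826 0.3029 1.7078 0.0034 1.1055 0.0461] [ 0.005 -0.015 -0.024 -0.001  0.01   0.001]
[0.5456  0.116   0.11851] [-0.0024  0.9998  0.0175  0.0131] [ 0.71 -0.68 -0.08] [0.0827 0.3026 1.7073 0.0034 1.1052 0.0461] [ 0.     0.     0.001 -0.001 -0.009  0.001]
[0.54556 0.11591 0.11838] [-0.0023  0.9998  0.0175  0.013 ] [ 1.06  0.88 -0.51] [0.0825 0.3027 1.7076 0.0033 1.105  0.0461] [-0.002  0.003  0.007 -0.001 -0.004 -0.   ]
[0.5454  0.11584 0.11817] [-0.0023  0.9998  0.0175  0.0129] [-0.06  0.58  0.16] [0.0824 0.3028 1.7079 0.0033 1.1048 0.046 ] [-0.003  0.005  0.006  0.001 -0.001 -0.001]
[0.5452  0.1158  0.11792] [-0.0023  0.9998  0.0174  0.0126] [-0.   -0.33 -0.08] [0.0824 0.3031 1.7083 0.0033 1.1048 0.0461] [-0.001  0.003  0.008  0.004 -0.004  0.001]
```

Emit:
play_rows --series '[{"fingers": -1,"dx": -3,"dy": -2.5,"dz": -22,"turn": -0.005},{"fingers": -1,"dx": 0,"dy": 0,"dz": 0,"turn": 0}]'

```text
clock: 3.73
position: [0.5429, 0.1133, 0.0966]
ee_rot: [-0.002, 1.0, 0.015, 0.014]
contact_force: [-0.9, -0.7, -1.1]
width: 0.0855
```

Emit:
play_rows --series '[{"fingers": -1,"dx": 0,"dy": 0,"dz": 0,"turn": 0},{"fingers": -1,"dx": 0,"dy": 0,"dz": 0,"turn": 0}]'

```text
clock: 3.9
position: [0.5433, 0.1134, 0.0973]
ee_rot: [-0.002, 1.0, 0.015, 0.014]
contact_force: [0.0, -0.6, 0.2]
width: 0.0857
```

Emit:
play_rows --series '[{"fingers": -1,"dx": -1,"dy": -0.5,"dz": -25,"turn": 0},{"fingers": -0.5,"dx": 0,"dy": 0,"dz": 0,"turn": 0},{"fingers": -0.2,"dx": 0,"dy": 0,"dz": 0,"turn": 0},{"fingers": 0,"dx": 0,"dy": 0,"dz": 0,"turn": 0},{"fingers": 0,"dx": 0,"dy": 0,"dz": 0,"turn": 0},{"fingers": 0,"dx": 0,"dy": 0,"dz": 0,"turn": 0}]'

```text
clock: 4.4
position: [0.5471, 0.1136, 0.0781]
ee_rot: [-0.003, 1.0, 0.015, 0.019]
contact_force: [-0.2, -0.1, 0.4]
width: 0.0428
```

Emit:
play_rows --series '[{"fingers": -0.2,"dx": 0,"dy": 0,"dz": 30,"turn": 0},{"fingers": -0.2,"dx": 0,"dy": 0,"dz": 0,"turn": 0},{"fingers": -0.2,"dx": 0,"dy": 0,"dz": 0,"turn": 0}]'

```text
clock: 4.65
position: [0.5478, 0.1137, 0.1107]
ee_rot: [-0.003, 1.0, 0.015, 0.02]
contact_force: [0.3, -0.7, 0.2]
width: 0.0513
```

Emit:
play_rows --series '[{"fingers": -0.2,"dx": 0,"dy": 0,"dz": -5,"turn": 0},{"fingers": -0.2,"dx": 0,"dy": 0,"dz": -5,"turn": 0},{"fingers": -0.2,"dx": 0,"dy": 0,"dz": -5,"turn": 0},{"fingers": -0.2,"dx": 0,"dy": 0,"dz": 0,"turn": 0}]'

```text
clock: 4.98
position: [0.5485, 0.1138, 0.0953]
ee_rot: [-0.003, 1.0, 0.015, 0.021]
contact_force: [0.2, -0.4, 1.1]
width: 0.0511
```

Emit:
play_rows --series '[{"fingers": -0.5,"dx": 0,"dy": 0,"dz": 20,"turn": 0},{"fingers": -0.5,"dx": 0,"dy": 0,"dz": 0,"turn": 0},{"fingers": -0.5,"dx": -35,"dy": 0,"dz": 0,"turn": 0},{"fingers": -0.5,"dx": 0,"dy": 0,"dz": 0,"turn": 0},{"fingers": -0.5,"dx": 0,"dy": 0,"dz": 0,"turn": 0}]'

```text
clock: 5.4
position: [0.5089, 0.1133, 0.1096]
ee_rot: [-0.003, 1.0, 0.015, 0.016]
contact_force: [0.8, 0.2, 0.3]
width: 0.0641
```

Emit:
play_rows --series '[{"fingers": -0.5,"dx": 35,"dy": 0,"dz": 0,"turn": 0},{"fingers": -0.5,"dx": 0,"dy": 0,"dz": 0,"turn": 0},{"fingers": -0.5,"dx": 0,"dy": 0,"dz": 0,"turn": 0}]'

```text
clock: 5.65
position: [0.5388, 0.1132, 0.1059]
ee_rot: [-0.002, 1.0, 0.015, 0.01]
contact_force: [-0.3, -0.1, -0.6]
width: 0.0641
```

Emit:
play_rows --series '[{"fingers": -0.5,"dx": -35,"dy": 0,"dz": 0,"turn": 0},{"fingers": -0.5,"dx": 0,"dy": 0,"dz": 0,"turn": 0},{"fingers": -0.5,"dx": 0,"dy": 0,"dz": 0,"turn": 0},{"fingers": -0.5,"dx": 35,"dy": 0,"dz": 0,"turn": 0},{"fingers": -0.5,"dx": 0,"dy": 0,"dz": 0,"turn": 0},{"fingers": -0.5,"dx": 0,"dy": 0,"dz": 0,"turn": 0}]'

```text
clock: 6.15
position: [0.5324, 0.1128, 0.1005]
ee_rot: [-0.002, 1.0, 0.015, 0.003]
contact_force: [-1.2, 0.9, 0.2]
width: 0.0641
```

Emit:
play_rows --series '[{"fingers": -0.5,"dx": 4,"dy": 0,"dz": 0,"turn": 0},{"fingers": -0.5,"dx": 4,"dy": 0,"dz": -3,"turn": 0},{"fingers": -0.5,"dx": 1,"dy": 0,"dz": -5,"turn": 0},{"fingers": -0.5,"dx": 0,"dy": 0,"dz": -5,"turn": 0},{"fingers": -0.5,"dx": 0,"dy": 0,"dz": -5,"turn": 0},{"fingers": -0.5,"dx": 0,"dy": 0,"dz": -5,"turn": 0},{"fingers": -0.5,"dx": 0,"dy": 0,"dz": -3,"turn": 0},{"fingers": -0.2,"dx": 0,"dy": 0,"dz": 0,"turn": 0},{"fingers": 0,"dx": 0,"dy": 0,"dz": 0,"turn": 0},{"fingers": 0,"dx": 0,"dy": 0,"dz": 0,"turn": 0}]'

```text
clock: 6.98
position: [0.5421, 0.1128, 0.0711]
ee_rot: [-0.002, 1.0, 0.015, 0.003]
contact_force: [-0.3, 0.4, 0.9]
width: 0.0425
```

```bash
python3 v.py pics/d2.png "[(.543,.113,.095)]"
```

```text
6.9833 [0.5421 0.1128 0.0711] ang 0.030364833608731313 [-0.32  0.39  0.85] 0.04249084085482505
[308.78655691 222.6757313 ] [308.52242155 225.53382241]
(0.543, 0.113, 0.095) [309.55207434 216.57537597]
crop 258 182
```

View pics/d2.png

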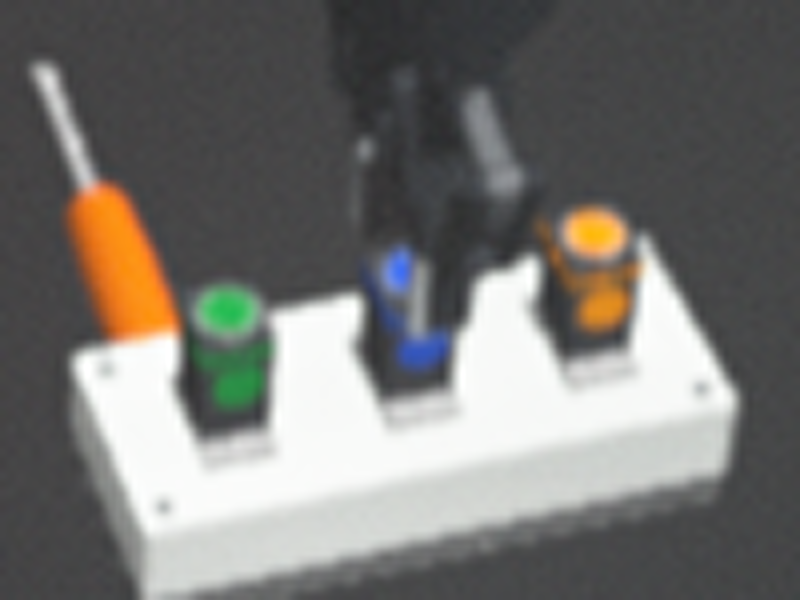

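The near finger is in front of the blue cube at crop (430,290), straddling it well. I close gently.

Emit:
play_rows --series '[{"fingers": 0.2,"dx": 0,"dy": 0,"dz": 0,"turn": 0},{"fingers": 0.26,"dx": 0,"dy": 0,"dz": 0,"turn": 0},{"fingers": 0.28,"dx": 0,"dy": 0,"dz": 0,"turn": 0},{"fingers": 0.28,"dx": 0,"dy": 0,"dz": 0,"turn": 0}]'

```text
clock: 7.37
position: [0.5428, 0.1129, 0.0722]
ee_rot: [-0.002, 1.0, 0.015, 0.004]
contact_force: [0.2, -0.1, 0.4]
width: 0.0308
```

Emit:
play_rows --series '[{"fingers": 0.32,"dx": 0,"dy": 0,"dz": 0,"turn": 0},{"fingers": 0.34,"dx": 0,"dy": 0,"dz": 0,"turn": 0},{"fingers": 0.36,"dx": 0,"dy": 0,"dz": 0,"turn": 0}]'

```text
clock: 7.62
position: [0.5422, 0.1129, 0.0723]
ee_rot: [-0.002, 1.0, 0.015, 0.004]
contact_force: [-1.1, 0.8, -0.2]
width: 0.0276
```

Emit:
play_rows --series '[{"fingers": 0.4,"dx": 0,"dy": 0,"dz": 0,"turn": 0},{"fingers": 0.45,"dx": 0,"dy": 0,"dz": 0,"turn": 0},{"fingers": 0.45,"dx": 0,"dy": 0,"dz": 0,"turn": 0}]'

```text
clock: 7.87
position: [0.5422, 0.1129, 0.0725]
ee_rot: [-0.002, 1.0, 0.015, 0.004]
contact_force: [-0.7, -0.8, 0.6]
width: 0.0266
```

Emit:
play_rows --series '[{"fingers": 0.5,"dx": 0,"dy": 0.5,"dz": 0,"turn": 0},{"fingers": 0.5,"dx": 0,"dy": 0.5,"dz": 0,"turn": 0}]'

```text
clock: 8.03
position: [0.5422, 0.1135, 0.0725]
ee_rot: [-0.002, 1.0, 0.015, 0.004]
contact_force: [-0.7, -1.1, 1.1]
width: 0.0264
```

Emit:
play_rows --series '[{"fingers": 0.5,"dx": 0,"dy": 0.6,"dz": 0,"turn": 0},{"fingers": 0.5,"dx": 0,"dy": 0.6,"dz": 0,"turn": 0}]'

```text
clock: 8.2
position: [0.5422, 0.1142, 0.0727]
ee_rot: [-0.001, 1.0, 0.015, 0.004]
contact_force: [-2.0, -1.3, 1.0]
width: 0.0264
```

Emit:
play_rows --series '[{"fingers": 0.5,"dx": 0,"dy": 0.6,"dz": 0,"turn": 0},{"fingers": 0.5,"dx": 0,"dy": 0.6,"dz": 0,"turn": 0}]'

```text
clock: 8.37
position: [0.5423, 0.1154, 0.0727]
ee_rot: [-0.001, 1.0, 0.015, 0.004]
contact_force: [0.1, 1.0, -1.2]
width: 0.0261
```

```bash
python3 - <<'E'
from h import *
s=get_state(); print(s["contact_force"],s["moment"],s["position"])
E
```

```text
[ 0.06297173  0.98696974 -1.17284605] [-0.01407912  0.02790244  0.06667575] [0.54230381 0.11537791 0.0727014 ]
```

Emit:
play_rows --series '[{"fingers": 0.5,"dx": 0,"dy": 0.6,"dz": 0,"turn": 0},{"fingers": 0.5,"dx": 0,"dy": 0.5,"dz": 0,"turn": 0}]'

```text
clock: 8.53
position: [0.5422, 0.1167, 0.0726]
ee_rot: [-0.001, 1.0, 0.016, 0.004]
contact_force: [-1.9, -0.9, 2.6]
width: 0.0266
```

Emit:
play_rows --series '[{"fingers": 0.5,"dx": 0,"dy": 0.5,"dz": 0,"turn": 0},{"fingers": 0.5,"dx": 0,"dy": 0.5,"dz": 0,"turn": 0}]'

```text
clock: 8.7
position: [0.5422, 0.1174, 0.0728]
ee_rot: [-0.001, 1.0, 0.016, 0.004]
contact_force: [-1.6, -2.2, 1.4]
width: 0.0264
```

```bash
python3 v.py pics/d3.png
```

```text
8.7 [0.5422 0.1174 0.0728] ang 0.03136638742879887 [-1.64 -2.16  1.42] 0.026363126858086675
[310.48308866 221.95414886] [310.20913443 224.81707268]
crop 260 181
```

View pics/d3.png

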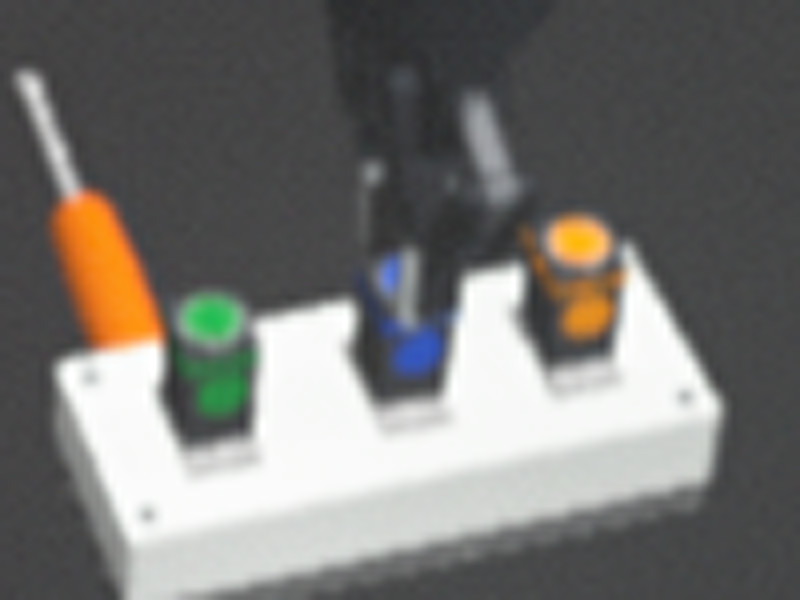

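Blue's collar moved about 2.5 mm with almost no force, while the orange reference stayed put, so cube 2 is loose. I re-centre it, firm up the grip and lift.

Emit:
play_rows --series '[{"fingers": 0.5,"dx": 0,"dy": -1,"dz": 0,"turn": 0},{"fingers": 0.5,"dx": 0,"dy": -1,"dz": 0,"turn": 0},{"fingers": 0.5,"dx": 0,"dy": -1,"dz": 0,"turn": 0},{"fingers": 0.5,"dx": 0,"dy": -1,"dz": 0,"turn": 0},{"fingers": 0.5,"dx": 0,"dy": 0,"dz": 0,"turn": 0}]'

```text
clock: 9.17
position: [0.5424, 0.115, 0.0725]
ee_rot: [-0.003, 1.0, 0.015, 0.004]
contact_force: [-0.7, 0.2, 0.2]
width: 0.0263
```

Emit:
play_rows --series '[{"fingers": 1,"dx": 0,"dy": 0,"dz": 0,"turn": 0},{"fingers": 1,"dx": 0,"dy": 0,"dz": 0,"turn": 0},{"fingers": 1,"dx": 0,"dy": 0,"dz": 4,"turn": 0},{"fingers": 1,"dx": 0,"dy": 0,"dz": 4,"turn": 0}]' --squeeze 45

```text
clock: 9.5
position: [0.5415, 0.115, 0.0798]
ee_rot: [-0.002, 1.0, 0.015, 0.003]
contact_force: [-0.6, 1.2, -1.7]
width: 0.0241
```

Emit:
play_rows --series '[{"fingers": 1,"dx": 0,"dy": 0,"dz": 6,"turn": 0},{"fingers": 1,"dx": 0,"dy": 0,"dz": 6,"turn": 0},{"fingers": 1,"dx": 0,"dy": 0,"dz": 6,"turn": 0},{"fingers": 1,"dx": 0,"dy": 0,"dz": 6,"turn": 0},{"fingers": 1,"dx": 0,"dy": 0,"dz": 8,"turn": 0},{"fingers": 1,"dx": 0,"dy": 0,"dz": 10,"turn": 0},{"fingers": 1,"dx": 0,"dy": 0,"dz": 10,"turn": 0},{"fingers": 1,"dx": 0,"dy": 0,"dz": 10,"turn": 0},{"fingers": 1,"dx": 0,"dy": 0,"dz": 10,"turn": 0},{"fingers": 1,"dx": 0,"dy": 0,"dz": 10,"turn": 0},{"fingers": 1,"dx": 0,"dy": 0,"dz": 10,"turn": 0},{"fingers": 1,"dx": 0,"dy": 0,"dz": 6,"turn": 0},{"fingers": 1,"dx": 0,"dy": 0,"dz": 0,"turn": 0}]'

```text
clock: 10.58
position: [0.5425, 0.1146, 0.1918]
ee_rot: [-0.002, 1.0, 0.015, 0.006]
contact_force: [-0.1, -0.5, -1.6]
width: 0.0238
```

```bash
cat > m2.py <<'E'
from fit import *
T,C=get_image("top"),get_image("scene")
out=[]
def red(p,w,t):
    i=p["pixels"].astype(float)[w[2]:w[3],w[0]:w[1]]; r=i[...,0]-np.maximum(i[...,1],i[...,2])
    m=(r>t).astype(np.uint8); h=np.zeros_like(m); c=max(cv2.findContours(m,0,1)[0],key=cv2.contourArea)
    s=cv2.drawContours(h,[c],-1,1,-1).astype(float); return s
sm=lambda x,y,a:[box(x,y,a,.084,.150,0,.045)]
wt,ws=(310,375,175,225),(140,225,218,275)
for t in(50,80):
  for sel in((0,),(1,),(0,1)):
    obs=[((T,red(T,wt,t),wt),(C,red(C,ws,t),ws))[k] for k in sel]
    print("stand",t,sel,fitpose(obs,sm,(.494,-.227,[-.29])))
# slots: non-red inside the top face
for p,w in((T,wt),(C,ws)):
    i=p["pixels"].astype(float)[w[2]:w[3],w[0]:w[1]]; r=i[...,0]-np.maximum(i[...,1],i[...,2])
    hole=((red(p,w,60)>0)&(r<(70 if p is T else 110))).astype(np.uint8)
    n,l,st,ce=cv2.connectedComponentsWithStats(hole)
    for k in range(1,n):
        if st[k,4]>=8: print(st[k,4],ce[k]+[w[0],w[2]],back(p,ce[k]+[w[0],w[2]],.045).round(4))
    for s in(-1,1): print("pred",proj(p,np.array([.494,-.227,.045])+s*.036*np.array([np.sin(.288),np.cos(.288),0])))
E
python3 m2.py
```

```text
stand 50 (0,) (array([ 0.4964, -0.2279, -0.2889]), np.float64(14.7), [np.float64(14.7)])
stand 50 (1,) (array([ 0.4902, -0.2265, -0.2954]), np.float64(51.81), [np.float64(51.81)])
stand 50 (0, 1) (array([ 0.4927, -0.2268, -0.2895]), np.float64(157.49), [np.float64(76.78), np.float64(80.71)])
stand 80 (0,) (array([ 0.4963, -0.2283, -0.2857]), np.float64(22.71), [np.float64(22.71)])
stand 80 (1,) (array([ 0.4875, -0.2258, -0.2862]), np.float64(119.65), [np.float64(119.65)])
stand 80 (0, 1) (array([ 0.4937, -0.2271, -0.2835]), np.float64(209.47), [np.float64(53.67), np.float64(155.8)])
29 [332.93103448 197.51724138] [ 0.5032 -0.1907  0.045 ]
26 [352.34615385 202.57692308] [ 0.4839 -0.2596  0.045 ]
pred [[352.87576601 202.61516169]]
pred [[333.42152057 197.21656332]]
28 [164.78571429 228.42857143] [ 0.4409 -0.2631  0.045 ]
20 [205.6 229.7] [ 0.4733 -0.1572  0.045 ]
109 [185.9266055  256.66055046] [ 0.5555 -0.2221  0.045 ]
pred [[167.20839062 239.59193621]]
pred [[194.36212182 240.26582409]]
```

Emit:
play_rows --series '[{"fingers": 1,"dx": -2,"dy": -12,"dz": 0,"turn": -0.01},{"fingers": 1,"dx": -4,"dy": -25,"dz": 0,"turn": -0.022},{"fingers": 1,"dx": -4,"dy": -25,"dz": 0,"turn": -0.022},{"fingers": 1,"dx": -4,"dy": -25,"dz": 0,"turn": -0.022},{"fingers": 1,"dx": -4,"dy": -25,"dz": 0,"turn": -0.022},{"fingers": 1,"dx": -4,"dy": -25,"dz": 0,"turn": -0.022},{"fingers": 1,"dx": -4,"dy": -25,"dz": 0,"turn": -0.022},{"fingers": 1,"dx": -4,"dy": -25,"dz": 0,"turn": -0.022},{"fingers": 1,"dx": -4,"dy": -25,"dz": 0,"turn": -0.022},{"fingers": 1,"dx": -4,"dy": -25,"dz": 0,"turn": -0.022},{"fingers": 1,"dx": -4,"dy": -25,"dz": 0,"turn": -0.022},{"fingers": 1,"dx": -4,"dy": -25,"dz": 0,"turn": -0.022},{"fingers": 1,"dx": -4,"dy": -25,"dz": 0,"turn": -0.022},{"fingers": 1,"dx": -4,"dy": -25,"dz": 0,"turn": -0.022},{"fingers": 1,"dx": -3,"dy": -16,"dz": 0,"turn": -0.014},{"fingers": 1,"dx": -1,"dy": -8,"dz": 0,"turn": -0.007},{"fingers": 1,"dx": 0,"dy": 0,"dz": 0,"turn": 0},{"fingers": 1,"dx": 0,"dy": 0,"dz": 0,"turn": 0}]'

```text
clock: 12.18
position: [0.4611, -0.2712, 0.1758]
ee_rot: [-0.003, 0.988, -0.154, -0.01]
contact_force: [-0.2, 0.6, -2.4]
width: 0.024
```

```bash
python3 v.py
```

```text
12.1833 [ 0.4611 -0.2712  0.1758] ang -0.3096638556457564 [-0.17  0.63 -2.4 ] 0.02401098564771636
[155.16039358 198.24706842] [155.82763702 201.47896341]
```

Emit:
play_rows --series '[{"fingers": 1,"dx": 6,"dy": 3,"dz": 0,"turn": 0.01},{"fingers": 1,"dx": 6,"dy": 3,"dz": 0,"turn": 0.01},{"fingers": 1,"dx": 6,"dy": 2,"dz": 0,"turn": 0},{"fingers": 1,"dx": 4,"dy": 1,"dz": 0,"turn": 0},{"fingers": 1,"dx": 0,"dy": 0,"dz": -24,"turn": 0},{"fingers": 1,"dx": 0,"dy": 0,"dz": 0,"turn": 0},{"fingers": 1,"dx": 0,"dy": 0,"dz": 0,"turn": 0}]'

```text
clock: 12.82
position: [0.4892, -0.2549, 0.1528]
ee_rot: [-0.003, 0.99, -0.139, -0.009]
contact_force: [1.2, -0.4, -1.1]
width: 0.0239
```

```bash
python3 v.py
```

```text
12.8167 [ 0.4892 -0.2549  0.1528] ang -0.2780230720240844 [ 1.17 -0.35 -1.12] 0.023941816654546182
[164.31010876 211.30584014] [164.92058415 214.45644363]
```

Emit:
play_rows --series '[{"fingers": 1,"dx": -2,"dy": -3,"dz": -5,"turn": -0.008},{"fingers": 1,"dx": -1,"dy": -3,"dz": -5,"turn": 0},{"fingers": 1,"dx": 0,"dy": 0,"dz": -5,"turn": 0},{"fingers": 1,"dx": 0,"dy": 0,"dz": -5,"turn": 0},{"fingers": 1,"dx": 0,"dy": 0,"dz": 0,"turn": 0},{"fingers": 1,"dx": 0,"dy": 0,"dz": 0,"turn": 0}]'

```text
clock: 13.37
position: [0.486, -0.262, 0.1329]
ee_rot: [-0.003, 0.99, -0.143, -0.008]
contact_force: [0.3, -0.4, -1.5]
width: 0.0239
```

```bash
python3 v.py pics/d4.png "[(.4853,-.262,.045),(.4853,-.262,.095),(.4853,-.262,.123),(.4955,-.2275,.045)]"
```

```text
13.3667 [ 0.486  -0.262   0.1329] ang -0.2872646949102361 [ 0.32 -0.36 -1.47] 0.023948095866487468
[162.43079977 216.63136208] [163.04568074 219.71269831]
(0.4853, -0.262, 0.045) [167.0916912 240.0358619]
(0.4853, -0.262, 0.095) [164.4668049 226.883143 ]
(0.4853, -0.262, 0.123) [162.93302581 219.19771855]
(0.4955, -0.2275, 0.045) [180.67344501 240.36750174]
crop 112 176
```

View pics/d4.png

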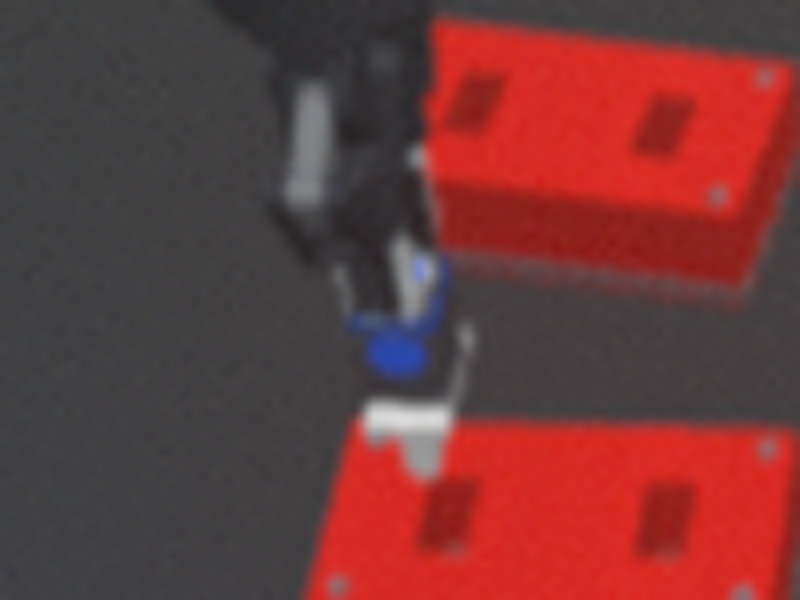

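Slot centres appear at (167.7,240.1) and (194.6,240.3), within about 2 mm of prediction. I check the cube's offset in the hand by projecting collar corners.

```bash
python3 - <<'E'
from h import *
C=get_image("scene"); s=get_state(); p=s["position"]
from scipy.spatial.transform import Rotation as R
q=s["ee_rot"]; Rm=R.from_quat([q[1],q[2],q[3],q[0]]).as_matrix()
f=lambda l:Rm@np.diag([1,-1,-1.])@np.array(l)+p
names={"collarTL":(22,-13,5),"collarTR":(22,13,5),"collarBL":(22,-13,0),"collarBR":(22,13,0),"tongueBL":(12,-3.5,-30),"tongueBR":(12,3.5,-30)}
for n,l in names.items():
    l=np.array(l,float)/1000; l[2]-=.0275
    print(n,((proj(C,f(l))[0]-[112,176]+.5)*8-.5).round(0))
g=C["pixels"][222:240,150:178].astype(int)
print("sat-min:"); print(g.min(2))
E
```

```text
collarTL [364. 427.]
collarTR [447. 429.]
collarBL [367. 438.]
collarBR [449. 440.]
tongueBL [416. 479.]
tongueBR [438. 479.]
sat-min:
[[ 62  63  65  62  64  62  63  65  61  59  54  52  52  51  56  58  57  58
   75 102  82  63  65  63  62  63  63  65]
 [ 64  65  65  63  64  63  64  65  59  55  58  56  59  57  59  57  56  60
   83  99  77  63  63  62  66  63  62  65]
 [ 63  63  67  62  61  63  63  56  56  57  54  55  59  54  56  55  59  68
   90  94  75  63  64  64  64  63  65  63]
 [ 67  62  66  62  62  62  59  64  80  85  82  84  79  71  69  68  71  85
  108  91  68  63  62  65  63  62  63  65]
 [ 63  62  64  65  65  64  63  90 138 151 152 149 147 131 122 124 123 127
  117  86  65  64  62  66  61  61  63  63]
 [ 65  63  64  63  62  57  68 121 188 202 203 202 203 192 188 188 188 178
  130  81  62  60  63  61  62  62  64  64]
 [ 67  61  60  64  63  62  73 131 199 212 210 213 218 216 213 213 214 196
  131  70  58  55  57  57  58  57  58  57]
 [ 64  64  61  63  61  59  66 122 173 184 179 182 193 192 190 190 189 172
  109  53  43  43  47  42  45  43  44  42]
 [ 65  62  65  64  64  56  55
[... 441 characters left out ...]
 66  64  62  60  56  40  36  34  38  33  31  37  72 118 142 143 127  72
   39  33  33  33  32  35  32  31  32  33]
 [ 63  66  64  60  53  40  34  35  32  36  35  33  45  82 110 115  93  53
   28  32  34  32  36  33  33  35  35  35]
 [ 65  64  64  59  48  37  35  37  36  32  31  34  34  48  59  63  50  36
   29  27  32  32  31  33  34  35  34  36]
 [ 63  65  64  62  41  36  33  37  33  35  35  29  37  32  34  36  32  28
   31  32  33  30  37  32  34  35  38  32]
 [ 66  63  60  58  39  33  36  37  36  32  34  35  36  32  35  28  29  28
   29  30  29  31  34  34  34  34  37  33]
 [ 65  64  62  54  42  36  34  32  33  35  35  36  33  34  34  29  31  31
   28  28  28  33  34  33  33  35  35  36]]
```

Emit:
play_rows --series '[{"fingers": 1,"dx": 0.5,"dy": 0.8,"dz": -5,"turn": 0},{"fingers": 1,"dx": 0,"dy": 0,"dz": -5,"turn": 0},{"fingers": 1,"dx": 0,"dy": 0,"dz": -5,"turn": 0},{"fingers": 1,"dx": 0,"dy": 0,"dz": -5,"turn": 0},{"fingers": 1,"dx": 0,"dy": 0,"dz": -4,"turn": 0},{"fingers": 1,"dx": 0,"dy": 0,"dz": 0,"turn": 0}]'

```text
clock: 13.97
position: [0.4869, -0.261, 0.107]
ee_rot: [-0.002, 0.99, -0.143, -0.008]
contact_force: [-0.0, 0.6, -2.0]
width: 0.0238
```

Emit:
play_rows --series '[{"fingers": 1,"dx": -1,"dy": 0,"dz": -3,"turn": 0},{"fingers": 1,"dx": 0,"dy": 0,"dz": -3,"turn": 0},{"fingers": 1,"dx": 0,"dy": 0,"dz": -3,"turn": 0},{"fingers": 1,"dx": 0,"dy": 0,"dz": -3,"turn": 0}]'

```text
clock: 14.3
position: [0.4861, -0.2611, 0.0941]
ee_rot: [-0.002, 0.99, -0.143, -0.007]
contact_force: [-0.4, 0.2, -0.8]
width: 0.0242
```

```bash
python3 v.py
```

```text
14.3 [ 0.4861 -0.2611  0.0941] ang -0.28685514758214675 [-0.38  0.19 -0.78] 0.02419394149089115
[164.89123407 227.28113775] [165.47829142 230.23311193]
```

Emit:
play_rows --series '[{"fingers": 1,"dx": 0,"dy": 0,"dz": -4,"turn": 0},{"fingers": 1,"dx": 0,"dy": 0,"dz": -4,"turn": 0},{"fingers": 1,"dx": 0,"dy": 0,"dz": -4,"turn": 0},{"fingers": 1,"dx": 0,"dy": 0,"dz": -4,"turn": 0},{"fingers": 1,"dx": 0,"dy": 0,"dz": -2,"turn": 0},{"fingers": 1,"dx": 0,"dy": 0,"dz": 0,"turn": 0}]'

```text
clock: 14.85
position: [0.4857, -0.2609, 0.0733]
ee_rot: [-0.003, 0.99, -0.143, -0.008]
contact_force: [-0.3, 0.3, -2.6]
width: 0.0237
```

Nearly seated. I release slowly, then back off upward.

Emit:
play_rows --series '[{"fingers": 0.3,"dx": 0,"dy": 0,"dz": 0,"turn": 0},{"fingers": 0.1,"dx": 0,"dy": 0,"dz": 0,"turn": 0},{"fingers": -0.2,"dx": 0,"dy": 0,"dz": 0,"turn": 0},{"fingers": -0.5,"dx": 0,"dy": 0,"dz": 0,"turn": 0},{"fingers": -0.5,"dx": 0,"dy": 0,"dz": 5,"turn": 0},{"fingers": -0.5,"dx": 0,"dy": 0,"dz": 8,"turn": 0},{"fingers": -0.5,"dx": 0,"dy": 0,"dz": 10,"turn": 0},{"fingers": -0.5,"dx": 0,"dy": 0,"dz": 10,"turn": 0},{"fingers": -0.5,"dx": 0,"dy": 0,"dz": 10,"turn": 0},{"fingers": -0.5,"dx": 0,"dy": 0,"dz": 10,"turn": 0},{"fingers": -0.5,"dx": 0,"dy": 0,"dz": 10,"turn": 0},{"fingers": -0.5,"dx": 0,"dy": 0,"dz": 10,"turn": 0},{"fingers": -0.5,"dx": 0,"dy": 0,"dz": 0,"turn": 0}]' --squeeze 20

```text
clock: 15.93
position: [0.4883, -0.2627, 0.1592]
ee_rot: [-0.0, 0.99, -0.143, -0.003]
contact_force: [0.4, -0.7, 0.1]
width: 0.0643
```

```bash
python3 v.py; python3 - <<'E'
from h import *
C=get_image("scene");cv2.imwrite("pics/e1.png",cv2.resize(C["pixels"][200:275,135:235],None,fx=8,fy=8,interpolation=cv2.INTER_CUBIC)[:,:,::-1])
for l in [(.485,-.2607,.045),(.485,-.2607,.095)]: print(((proj(C,l)[0]-[135,200]+.5)*8).round())
E
```

```text
15.9333 [ 0.4883 -0.2627  0.1592] ang -0.2868947301792355 [ 0.35 -0.7   0.11] 0.06430763329850381
[160.71289694 209.74985456] [161.34848809 212.92422503]
[265. 323.]
[244. 218.]
```

View pics/e1.png

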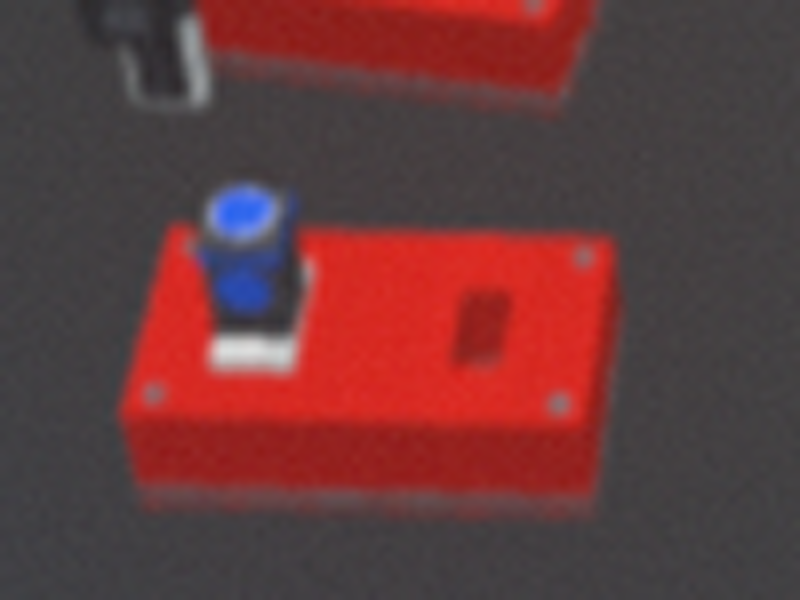

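Cube 2 stands upright in the left slot, its disc at crop (243,212) against a prediction of (244,218). Now cube 1.

Emit:
play_rows --series '[{"fingers": -0.5,"dx": 2,"dy": 12,"dz": 0,"turn": 0.012},{"fingers": -0.5,"dx": 4.5,"dy": 25,"dz": 0,"turn": 0.026},{"fingers": -0.5,"dx": 4.5,"dy": 25,"dz": 0,"turn": 0.026},{"fingers": -0.5,"dx": 4.5,"dy": 25,"dz": 0,"turn": 0.026},{"fingers": -0.5,"dx": 4.5,"dy": 25,"dz": 0,"turn": 0.026},{"fingers": -0.5,"dx": 4.5,"dy": 25,"dz": 0,"turn": 0.026},{"fingers": -0.5,"dx": 4.5,"dy": 25,"dz": 0,"turn": 0.026},{"fingers": -0.5,"dx": 4.5,"dy": 25,"dz": 0,"turn": 0.026},{"fingers": -0.5,"dx": 4.5,"dy": 25,"dz": 0,"turn": 0.026},{"fingers": -0.5,"dx": 4.5,"dy": 25,"dz": 0,"turn": 0.026},{"fingers": -0.5,"dx": 4.5,"dy": 25,"dz": 0,"turn": 0.026},{"fingers": -0.5,"dx": 4.5,"dy": 25,"dz": 0,"turn": 0.026},{"fingers": -0.5,"dx": 3,"dy": 16,"dz": 0,"turn": 0.012},{"fingers": -0.5,"dx": 2,"dy": 8,"dz": 0,"turn": 0},{"fingers": -0.5,"dx": 0,"dy": 0,"dz": 0,"turn": 0},{"fingers": -0.5,"dx": 0,"dy": 0,"dz": 0,"turn": 0}]'

```text
clock: 17.37
position: [0.5324, 0.077, 0.1461]
ee_rot: [-0.005, 1.0, 0.022, -0.017]
contact_force: [0.5, -0.1, -0.4]
width: 0.064
```

```bash
cat > s.py <<'E'
from h import *
from scipy.spatial.transform import Rotation as R
s=get_state(); q=s["ee_rot"]; z=R.from_quat([q[1],q[2],q[3],q[0]]).as_matrix()
print(round(s["clock"],2),(s["position"]*1e3).round(1),"ang",np.arctan2(z[1,0],z[0,0]).round(3),"ztilt",z[:2,2].round(3),s["contact_force"].round(1),s["moment"].round(2),s["width"])
E
python3 s.py
```

```text
17.37 [532.4  77.  146.1] ang 0.045 ztilt [-0.034  0.009] [ 0.5 -0.1 -0.4] [-0.01  0.04 -0.01] 0.06401655501788464
```

Emit:
play_rows --series '[{"fingers": -0.5,"dx": 4,"dy": -6,"dz": 0,"turn": -0.015},{"fingers": -0.5,"dx": 3,"dy": -8,"dz": 0,"turn": 0},{"fingers": -0.5,"dx": 2,"dy": -8,"dz": 0,"turn": 0},{"fingers": -0.5,"dx": 0,"dy": -4,"dz": 0,"turn": 0},{"fingers": -0.5,"dx": 0,"dy": 0,"dz": 0,"turn": 0},{"fingers": -0.5,"dx": 0,"dy": 0,"dz": -25,"turn": 0},{"fingers": -0.5,"dx": 0,"dy": 0,"dz": 0,"turn": 0},{"fingers": -0.5,"dx": 0,"dy": 0,"dz": 0,"turn": 0}]'

```text
clock: 18.03
position: [0.5428, 0.0408, 0.1214]
ee_rot: [-0.003, 1.0, 0.009, -0.016]
contact_force: [0.6, -0.4, 0.8]
width: 0.0639
```

```bash
python3 s.py
```

```text
18.03 [542.8  40.8 121.4] ang 0.019 ztilt [-0.032  0.007] [ 0.6 -0.4  0.8] [-0.   -0.06 -0.02] 0.06390013232772081
```

Emit:
play_rows --series '[{"fingers": -0.5,"dx": 1,"dy": 3,"dz": 0,"turn": 0.011},{"fingers": -0.5,"dx": 0,"dy": 3,"dz": -3,"turn": 0},{"fingers": -0.5,"dx": 0,"dy": 0,"dz": -5,"turn": 0},{"fingers": -0.5,"dx": 0,"dy": 0,"dz": -5,"turn": 0},{"fingers": -0.5,"dx": 0,"dy": 0,"dz": 0,"turn": 0},{"fingers": -0.5,"dx": 0,"dy": 0,"dz": 0,"turn": 0}]'

```text
clock: 18.53
position: [0.5451, 0.0476, 0.1102]
ee_rot: [-0.003, 1.0, 0.016, -0.014]
contact_force: [0.5, 0.5, -0.4]
width: 0.0641
```

```bash
python3 s.py
```

```text
18.53 [545.1  47.6 110.2] ang 0.031 ztilt [-0.029  0.007] [ 0.5  0.5 -0.4] [-0.05  0.02  0.02] 0.06407759125047083
```

Emit:
play_rows --series '[{"fingers": -0.5,"dx": -0.5,"dy": 0.3,"dz": -5,"turn": 0},{"fingers": -0.5,"dx": 0,"dy": 0,"dz": -5,"turn": 0},{"fingers": -0.5,"dx": 0,"dy": 0,"dz": -5,"turn": 0},{"fingers": -0.5,"dx": 0,"dy": 0,"dz": -5,"turn": 0},{"fingers": -0.5,"dx": 0,"dy": 0,"dz": -5,"turn": 0},{"fingers": -0.5,"dx": 0,"dy": 0,"dz": -5,"turn": 0},{"fingers": -0.5,"dx": 0,"dy": 0,"dz": -5,"turn": 0},{"fingers": -0.2,"dx": 0,"dy": 0,"dz": -3,"turn": 0},{"fingers": 0,"dx": 0,"dy": 0,"dz": 0,"turn": 0},{"fingers": 0.2,"dx": 0,"dy": 0,"dz": 0,"turn": 0},{"fingers": 0.2,"dx": 0,"dy": 0,"dz": 0,"turn": 0}]'

```text
clock: 19.45
position: [0.5439, 0.0481, 0.0673]
ee_rot: [-0.003, 1.0, 0.016, -0.015]
contact_force: [0.2, 0.0, -0.1]
width: 0.0343
```

```bash
python3 s.py
```

```text
19.45 [543.9  48.1  67.3] ang 0.032 ztilt [-0.031  0.007] [ 0.2  0.  -0.1] [-0.04 -0.08  0.  ] 0.03427491897929356
```

Emit:
play_rows --series '[{"fingers": 0.22,"dx": 0,"dy": 0,"dz": 4,"turn": 0},{"fingers": 0.28,"dx": 0,"dy": 0,"dz": 0,"turn": 0},{"fingers": 0.3,"dx": 0,"dy": 0,"dz": 0,"turn": 0},{"fingers": 0.34,"dx": 0,"dy": 0,"dz": 0,"turn": 0}]'

```text
clock: 19.78
position: [0.5441, 0.0481, 0.0726]
ee_rot: [-0.003, 1.0, 0.016, -0.015]
contact_force: [-0.6, -0.9, -0.2]
width: 0.0281
```

Emit:
play_rows --series '[{"fingers": 0.37,"dx": 0,"dy": 0,"dz": 0,"turn": 0},{"fingers": 0.4,"dx": 0,"dy": 0,"dz": 0,"turn": 0},{"fingers": 0.45,"dx": 0,"dy": 0,"dz": 0,"turn": 0}]'

```text
clock: 20.03
position: [0.544, 0.0481, 0.0728]
ee_rot: [-0.003, 1.0, 0.016, -0.015]
contact_force: [-0.3, 0.2, 0.2]
width: 0.026
```

```bash
python3 s.py
```

```text
20.03 [544.   48.1  72.8] ang 0.032 ztilt [-0.029  0.006] [-0.3  0.2  0.2] [-0.03  0.01 -0.04] 0.025957849985282676
```

Gripped. I wiggle in +y by small steps.

Emit:
play_rows --series '[{"fingers": 0.5,"dx": 0,"dy": 0.5,"dz": 0,"turn": 0},{"fingers": 0.5,"dx": 0,"dy": 0.5,"dz": 0,"turn": 0}]'

```text
clock: 20.2
position: [0.544, 0.0488, 0.0728]
ee_rot: [-0.003, 1.0, 0.016, -0.015]
contact_force: [-0.7, -1.3, -0.2]
width: 0.0261
```

Emit:
play_rows --series '[{"fingers": 0.5,"dx": 0,"dy": 0.5,"dz": 0,"turn": 0}]'

```text
clock: 20.28
position: [0.544, 0.0491, 0.0729]
ee_rot: [-0.003, 1.0, 0.016, -0.015]
contact_force: [-0.9, -1.0, 1.0]
width: 0.0262
```

Emit:
play_rows --series '[{"fingers": 0.5,"dx": 0,"dy": 0.5,"dz": 0,"turn": 0}]'

```text
clock: 20.37
position: [0.544, 0.0494, 0.0729]
ee_rot: [-0.003, 1.0, 0.016, -0.015]
contact_force: [-0.4, -1.7, 0.4]
width: 0.0264
```

```bash
python3 s.py
```

```text
20.37 [544.   49.4  72.9] ang 0.032 ztilt [-0.029  0.005] [-0.4 -1.7  0.4] [-0.17  0.05  0.  ] 0.02637936453661406
```

Emit:
play_rows --series '[{"fingers": 0.5,"dx": 0,"dy": 0.6,"dz": 0,"turn": 0},{"fingers": 0.5,"dx": 0,"dy": 0.6,"dz": 0,"turn": 0}]'

```text
clock: 20.53
position: [0.5441, 0.0503, 0.073]
ee_rot: [-0.002, 1.0, 0.016, -0.015]
contact_force: [-1.4, -1.6, 0.8]
width: 0.0262
```

```bash
python3 s.py
```

```text
20.53 [544.1  50.3  73. ] ang 0.032 ztilt [-0.029  0.004] [-1.4 -1.6  0.8] [-0.28  0.1  -0.  ] 0.026230939765481586
```

Emit:
play_rows --series '[{"fingers": 0.5,"dx": 0,"dy": 0.6,"dz": 0,"turn": 0},{"fingers": 0.5,"dx": 0,"dy": 0.6,"dz": 0,"turn": 0}]'

```text
clock: 20.7
position: [0.5441, 0.0511, 0.0732]
ee_rot: [-0.002, 1.0, 0.016, -0.015]
contact_force: [-1.1, -1.9, 0.5]
width: 0.0264
```

```bash
python3 s.py
```

```text
20.7 [544.1  51.1  73.2] ang 0.032 ztilt [-0.029  0.003] [-1.1 -1.9  0.5] [-0.35  0.1   0.03] 0.026402282134149437
```

Emit:
play_rows --series '[{"fingers": 0.5,"dx": 0,"dy": -1,"dz": 0,"turn": 0},{"fingers": 0.5,"dx": 0,"dy": -1,"dz": 0,"turn": 0}]'

```text
clock: 20.87
position: [0.5442, 0.0495, 0.073]
ee_rot: [-0.002, 1.0, 0.016, -0.014]
contact_force: [0.6, -0.4, -1.6]
width: 0.026
```

```bash
python3 s.py
```

```text
20.87 [544.2  49.5  73. ] ang 0.033 ztilt [-0.029  0.004] [ 0.6 -0.4 -1.6] [-0.01 -0.04 -0.08] 0.026044785088811525
```

Emit:
play_rows --series '[{"fingers": 0.5,"dx": 0,"dy": -1,"dz": 0,"turn": 0},{"fingers": 0.5,"dx": 0,"dy": -0.8,"dz": 0,"turn": 0}]'

```text
clock: 21.03
position: [0.5442, 0.0482, 0.0727]
ee_rot: [-0.003, 1.0, 0.016, -0.014]
contact_force: [0.3, 1.3, 0.1]
width: 0.0264
```

```bash
python3 s.py
```

```text
21.03 [544.2  48.2  72.7] ang 0.032 ztilt [-0.029  0.005] [0.3 1.3 0.1] [0.11 0.05 0.05] 0.02639171068496411
```

Emit:
play_rows --series '[{"fingers": 0.5,"dx": 0,"dy": -0.7,"dz": 0,"turn": 0},{"fingers": 0.5,"dx": 0,"dy": -0.7,"dz": 0,"turn": 0}]'

```text
clock: 21.2
position: [0.5442, 0.0475, 0.0728]
ee_rot: [-0.004, 1.0, 0.016, -0.014]
contact_force: [-1.3, 0.7, 0.6]
width: 0.0261
```

```bash
python3 s.py
```

```text
21.2 [544.2  47.5  72.8] ang 0.032 ztilt [-0.029  0.007] [-1.3  0.7  0.6] [ 0.13  0.   -0.01] 0.02609331222793048
```

Emit:
play_rows --series '[{"fingers": 0.5,"dx": 0,"dy": -0.7,"dz": 0,"turn": 0},{"fingers": 0.5,"dx": 0,"dy": -0.7,"dz": 0,"turn": 0}]'

```text
clock: 21.37
position: [0.5443, 0.0466, 0.0729]
ee_rot: [-0.004, 1.0, 0.016, -0.014]
contact_force: [-0.9, 0.9, 0.4]
width: 0.0262
```

```bash
cat > im.py <<'E'
import sys
from h import *
a=[get_image("scene")["pixels"].astype(float) for _ in range(3)]; np.save(sys.argv[1],np.mean(a,0))
E
cat > sh.py <<'E'
import sys
from h import *
C=get_image("scene"); A,B=np.load(sys.argv[1]),np.load(sys.argv[2]); Y=float(sys.argv[3]); X=.5422-.03*(Y-.113)
def shift(c,h,w):
    u=proj(C,c)[0]; x0,y0=int(round(u[0])),int(round(u[1]))
    P=lambda I:cv2.resize(I[y0-h-2:y0+h+3,x0-w-2:x0+w+3].mean(2).astype(np.float32),None,fx=1,fy=1)
    t=P(A)[2:-2,2:-2]; yy,xx=np.mgrid[y0-h:y0+h+1,x0-w:x0+w+1].astype(np.float32); best=[]
    for d in np.arange(-2,2.01,.05):
        for e in np.arange(-.6,.61,.1):
            m=cv2.remap(B.mean(2).astype(np.float32),xx+np.float32(d),yy+np.float32(e),cv2.INTER_CUBIC); best.append((((m-t)**2).sum(),d,e))
    b=min(best); return "dpx %.2f,%.2f  dy_mm %.1f"%(b[1],b[2],b[1]/ (proj(C,np.array(c)+[0,.01,0])[0]-u)[0]*10)
print("collar",shift((X+.022,Y,.048),3,7)); print("lower body",shift((X+.014,Y,.06),4,7)); print("rack ref",shift((X+.042,Y+.03,.04),5,9))
E
python3 s.py; python3 im.py c1m.npy
```

```text
21.37 [544.3  46.6  72.9] ang 0.031 ztilt [-0.029  0.008] [-0.9  0.9  0.4] [0.23 0.03 0.  ] 0.026247323446187035
```

Emit:
play_rows --series '[{"fingers": 0.5,"dx": 0,"dy": 0.9,"dz": 0,"turn": 0},{"fingers": 0.5,"dx": 0,"dy": 0.9,"dz": 0,"turn": 0},{"fingers": 0.5,"dx": 0,"dy": 0.9,"dz": 0,"turn": 0},{"fingers": 0.5,"dx": 0,"dy": 0.7,"dz": 0,"turn": 0},{"fingers": 0.5,"dx": 0,"dy": 0.6,"dz": 0,"turn": 0}]'

```text
clock: 21.93
position: [0.5443, 0.0491, 0.0729]
ee_rot: [-0.002, 1.0, 0.016, -0.014]
contact_force: [-1.4, -1.4, 0.6]
width: 0.0262
```

```bash
python3 s.py; python3 im.py c1p.npy; python3 sh.py c1m.npy c1p.npy .048
```

```text
21.93 [544.3  49.1  72.9] ang 0.032 ztilt [-0.029  0.005] [-1.4 -1.4  0.6] [-0.19  0.07 -0.05] 0.02624147287165224
collar dpx 0.25,-0.00  dy_mm 0.7
lower body dpx 0.35,-0.00  dy_mm 1.0
rack ref dpx 0.00,-0.00  dy_mm 0.0
```

Over 2.5 mm of travel the collar moved only 0.7 mm, and the moment reversed sign at ±0.2 N m, so cube 1 is firm. I centre and release it.

Emit:
play_rows --series '[{"fingers": 0.5,"dx": 0,"dy": -0.8,"dz": 0,"turn": 0},{"fingers": 0.45,"dx": 0,"dy": -0.6,"dz": 0,"turn": 0},{"fingers": 0.3,"dx": 0,"dy": 0,"dz": 0,"turn": 0},{"fingers": 0.1,"dx": 0,"dy": 0,"dz": 0,"turn": 0},{"fingers": -0.2,"dx": 0,"dy": 0,"dz": 0,"turn": 0},{"fingers": -0.5,"dx": 0,"dy": 0,"dz": 0,"turn": 0},{"fingers": -0.5,"dx": 0,"dy": 0,"dz": 5,"turn": 0},{"fingers": -0.5,"dx": 0,"dy": 0,"dz": 8,"turn": 0},{"fingers": -0.5,"dx": 0,"dy": 0,"dz": 8,"turn": 0},{"fingers": -0.5,"dx": 0,"dy": 0,"dz": 8,"turn": 0},{"fingers": -0.5,"dx": 0,"dy": 0,"dz": 8,"turn": 0},{"fingers": -0.5,"dx": 0,"dy": 0,"dz": 8,"turn": 0},{"fingers": -0.5,"dx": 0,"dy": 0,"dz": 0,"turn": 0}]'

```text
clock: 23.22
position: [0.5453, 0.0488, 0.1236]
ee_rot: [-0.004, 1.0, 0.016, -0.013]
contact_force: [-0.3, 0.3, 0.1]
width: 0.0643
```

```bash
python3 s.py
```

```text
23.22 [545.3  48.8 123.6] ang 0.031 ztilt [-0.026  0.007] [-0.3  0.3  0.1] [-0.06 -0.02  0.03] 0.0643264263624799
```

Emit:
play_rows --series '[{"fingers": -0.5,"dx": -0.5,"dy": 6,"dz": 0,"turn": 0},{"fingers": -0.5,"dx": -0.5,"dy": 10,"dz": 0,"turn": 0},{"fingers": -0.5,"dx": -0.5,"dy": 12,"dz": 0,"turn": 0},{"fingers": -0.5,"dx": -0.5,"dy": 12,"dz": 0,"turn": 0},{"fingers": -0.5,"dx": -0.5,"dy": 12,"dz": 0,"turn": 0},{"fingers": -0.5,"dx": -0.5,"dy": 12,"dz": 0,"turn": 0},{"fingers": -0.5,"dx": -0.5,"dy": 12,"dz": 0,"turn": 0},{"fingers": -0.5,"dx": -0.5,"dy": 12,"dz": 0,"turn": 0},{"fingers": -0.5,"dx": -0.5,"dy": 12,"dz": 0,"turn": 0},{"fingers": -0.5,"dx": -0.5,"dy": 10,"dz": 0,"turn": 0},{"fingers": -0.5,"dx": 0,"dy": 6,"dz": 0,"turn": 0},{"fingers": -0.5,"dx": 0,"dy": 3,"dz": 0,"turn": 0},{"fingers": -0.5,"dx": 0,"dy": 0,"dz": 0,"turn": 0},{"fingers": -0.5,"dx": 0,"dy": 0,"dz": 0,"turn": 0}]'

```text
clock: 24.38
position: [0.5377, 0.1838, 0.1224]
ee_rot: [-0.004, 1.0, 0.017, -0.014]
contact_force: [1.3, 0.2, -1.0]
width: 0.0643
```

```bash
python3 s.py
```

```text
24.38 [537.7 183.8 122.4] ang 0.035 ztilt [-0.028  0.008] [ 1.3  0.2 -1. ] [-0.02 -0.02 -0.02] 0.064256592591693
```

Emit:
play_rows --series '[{"fingers": -0.5,"dx": 1.5,"dy": -2.5,"dz": -2,"turn": -0.004},{"fingers": -0.5,"dx": 1,"dy": -2.5,"dz": -5,"turn": 0},{"fingers": -0.5,"dx": 0,"dy": 0,"dz": -5,"turn": 0},{"fingers": -0.5,"dx": 0,"dy": 0,"dz": 0,"turn": 0},{"fingers": -0.5,"dx": 0,"dy": 0,"dz": 0,"turn": 0}]'

```text
clock: 24.8
position: [0.5408, 0.1756, 0.109]
ee_rot: [-0.003, 1.0, 0.014, -0.014]
contact_force: [-0.3, -1.2, 1.0]
width: 0.0642
```

Emit:
play_rows --series '[{"fingers": -0.5,"dx": -0.5,"dy": 1.2,"dz": -5,"turn": 0.002},{"fingers": -0.5,"dx": 0,"dy": 1,"dz": -5,"turn": 0},{"fingers": -0.5,"dx": 0,"dy": 0,"dz": -5,"turn": 0},{"fingers": -0.5,"dx": 0,"dy": 0,"dz": -5,"turn": 0},{"fingers": -0.5,"dx": 0,"dy": 0,"dz": -5,"turn": 0},{"fingers": -0.5,"dx": 0,"dy": 0,"dz": -5,"turn": 0},{"fingers": -0.3,"dx": 0,"dy": 0,"dz": -3,"turn": 0},{"fingers": -0.1,"dx": 0,"dy": 0,"dz": 0,"turn": 0},{"fingers": 0.1,"dx": 0,"dy": 0,"dz": 0,"turn": 0},{"fingers": 0.2,"dx": 0,"dy": 0,"dz": 0,"turn": 0},{"fingers": 0.2,"dx": 0,"dy": 0,"dz": 0,"turn": 0}]'

```text
clock: 25.72
position: [0.5396, 0.1776, 0.0715]
ee_rot: [-0.003, 1.0, 0.014, -0.015]
contact_force: [-0.2, -0.5, -0.3]
width: 0.0345
```

```bash
python3 s.py
```

```text
25.72 [539.6 177.6  71.5] ang 0.029 ztilt [-0.031  0.006] [-0.2 -0.5 -0.3] [-0.02  0.    0.  ] 0.03445541901279096
```

Emit:
play_rows --series '[{"fingers": 0.22,"dx": 0.3,"dy": 0,"dz": 0,"turn": 0},{"fingers": 0.28,"dx": 0,"dy": 0,"dz": 0,"turn": 0},{"fingers": 0.3,"dx": 0,"dy": 0,"dz": 0,"turn": 0},{"fingers": 0.34,"dx": 0,"dy": 0,"dz": 0,"turn": 0},{"fingers": 0.37,"dx": 0,"dy": 0,"dz": 0,"turn": 0},{"fingers": 0.4,"dx": 0,"dy": 0,"dz": 0,"turn": 0},{"fingers": 0.45,"dx": 0,"dy": 0,"dz": 0,"turn": 0}]'

```text
clock: 26.3
position: [0.5398, 0.1777, 0.0725]
ee_rot: [-0.003, 1.0, 0.014, -0.015]
contact_force: [-0.3, 0.9, -0.2]
width: 0.0264
```

```bash
python3 s.py; python3 im.py c3a.npy
```

```text
26.3 [539.8 177.7  72.5] ang 0.029 ztilt [-0.03   0.006] [-0.3  0.9 -0.2] [0.   0.03 0.  ] 0.02640896993323423
```

Emit:
play_rows --series '[{"fingers": 0.5,"dx": 0,"dy": 0.5,"dz": 0,"turn": 0},{"fingers": 0.5,"dx": 0,"dy": 0.5,"dz": 0,"turn": 0},{"fingers": 0.5,"dx": 0,"dy": 0.5,"dz": 0,"turn": 0}]'

```text
clock: 26.7
position: [0.5397, 0.1786, 0.0726]
ee_rot: [-0.003, 1.0, 0.015, -0.015]
contact_force: [0.4, -0.8, 1.0]
width: 0.0265
```

```bash
python3 s.py
```

```text
26.7 [539.7 178.6  72.6] ang 0.029 ztilt [-0.03   0.005] [ 0.4 -0.8  1. ] [-0.18  0.06  0.01] 0.026461994521357904
```

Emit:
play_rows --series '[{"fingers": 0.5,"dx": 0,"dy": 0.6,"dz": 0,"turn": 0},{"fingers": 0.5,"dx": 0,"dy": 0.6,"dz": 0,"turn": 0}]'

```text
clock: 26.87
position: [0.5399, 0.1798, 0.0725]
ee_rot: [-0.003, 1.0, 0.014, -0.015]
contact_force: [-0.1, -0.4, 0.3]
width: 0.0267
```

```bash
python3 s.py; python3 im.py c3b.npy; python3 sh.py c3a.npy c3b.npy .178
```

```text
26.87 [539.9 179.8  72.5] ang 0.029 ztilt [-0.03   0.005] [-0.1 -0.4  0.3] [-0.03  0.04 -0.01] 0.02674471362153725
collar dpx 0.60,-0.10  dy_mm 1.7
lower body dpx 0.65,-0.10  dy_mm 1.9
rack ref dpx 0.00,-0.00  dy_mm 0.0
```

Emit:
play_rows --series '[{"fingers": 0.5,"dx": 0,"dy": 0.6,"dz": 0,"turn": 0}]'

```text
clock: 27.15
position: [0.5399, 0.1803, 0.0725]
ee_rot: [-0.003, 1.0, 0.015, -0.015]
contact_force: [-0.2, -0.6, 1.5]
width: 0.0262
```

```bash
python3 s.py; python3 im.py c3c.npy; python3 sh.py c3a.npy c3c.npy .178
```

```text
27.15 [539.9 180.3  72.5] ang 0.029 ztilt [-0.03   0.005] [-0.2 -0.6  1.5] [-0.17  0.09 -0.  ] 0.026224806344943247
collar dpx 0.55,-0.20  dy_mm 1.6
lower body dpx 0.75,-0.10  dy_mm 2.2
rack ref dpx 0.00,-0.00  dy_mm 0.0
```

Emit:
play_rows --series '[{"fingers": 0.5,"dx": 0,"dy": -0.9,"dz": 0,"turn": 0},{"fingers": 0.5,"dx": 0,"dy": -0.9,"dz": 0,"turn": 0},{"fingers": 0.5,"dx": 0,"dy": -0.9,"dz": 0,"turn": 0},{"fingers": 0.5,"dx": 0,"dy": -0.9,"dz": 0,"turn": 0},{"fingers": 0.5,"dx": 0,"dy": -0.7,"dz": 0,"turn": 0},{"fingers": 0.5,"dx": 0,"dy": -0.7,"dz": 0,"turn": 0}]'

```text
clock: 27.85
position: [0.5399, 0.1761, 0.0726]
ee_rot: [-0.004, 1.0, 0.014, -0.015]
contact_force: [0.2, 1.4, -0.6]
width: 0.0265
```

```bash
python3 s.py; python3 im.py c3d.npy; python3 sh.py c3a.npy c3d.npy .178
```

```text
27.85 [539.9 176.1  72.6] ang 0.029 ztilt [-0.03   0.007] [ 0.2  1.4 -0.6] [ 0.28  0.08 -0.01] 0.02654060728842212
collar dpx -0.50,0.10  dy_mm -1.5
lower body dpx -0.45,0.10  dy_mm -1.3
rack ref dpx 0.00,-0.00  dy_mm 0.0
```

The collar swung 3.2 mm over 4.2 mm of travel, so cube 3 is loose. I centre it, grip and lift.

Emit:
play_rows --series '[{"fingers": 0.5,"dx": 0,"dy": 0.9,"dz": 0,"turn": 0},{"fingers": 0.5,"dx": 0,"dy": 0.8,"dz": 0,"turn": 0},{"fingers": 0.5,"dx": 0,"dy": 0.3,"dz": 0,"turn": 0},{"fingers": 1,"dx": 0,"dy": 0,"dz": 0,"turn": 0},{"fingers": 1,"dx": 0,"dy": 0,"dz": 0,"turn": 0},{"fingers": 1,"dx": 0,"dy": 0,"dz": 4,"turn": 0},{"fingers": 1,"dx": 0,"dy": 0,"dz": 4,"turn": 0},{"fingers": 1,"dx": 0,"dy": 0,"dz": 5,"turn": 0},{"fingers": 1,"dx": 0,"dy": 0,"dz": 6,"turn": 0},{"fingers": 1,"dx": 0,"dy": 0,"dz": 6,"turn": 0},{"fingers": 1,"dx": 0,"dy": 0,"dz": 6,"turn": 0}]' --squeeze 45

```text
clock: 28.97
position: [0.5389, 0.1775, 0.1049]
ee_rot: [-0.003, 1.0, 0.015, -0.016]
contact_force: [-0.4, -0.3, -1.9]
width: 0.0245
```

Emit:
play_rows --series '[{"fingers": 1,"dx": 0,"dy": 0,"dz": 8,"turn": 0},{"fingers": 1,"dx": 0,"dy": 0,"dz": 10,"turn": 0},{"fingers": 1,"dx": 0,"dy": 0,"dz": 10,"turn": 0},{"fingers": 1,"dx": 0,"dy": 0,"dz": 10,"turn": 0},{"fingers": 1,"dx": 0,"dy": 0,"dz": 10,"turn": 0},{"fingers": 1,"dx": 0,"dy": 0,"dz": 10,"turn": 0},{"fingers": 1,"dx": 0,"dy": 0,"dz": 10,"turn": 0},{"fingers": 1,"dx": 0,"dy": 0,"dz": 10,"turn": 0},{"fingers": 1,"dx": 0,"dy": 0,"dz": 5,"turn": 0},{"fingers": 1,"dx": 0,"dy": 0,"dz": 0,"turn": 0}]'

```text
clock: 29.8
position: [0.5406, 0.1779, 0.2023]
ee_rot: [-0.004, 1.0, 0.015, -0.012]
contact_force: [0.4, -0.0, -1.7]
width: 0.0246
```

```bash
python3 s.py
```

```text
29.8 [540.6 177.9 202.3] ang 0.029 ztilt [-0.023  0.007] [ 0.4 -0.  -1.7] [ 0.01  0.   -0.02] 0.02463645808517821
```

Emit:
play_rows --series '[{"fingers": 1,"dx": 0,"dy": -12,"dz": 0,"turn": 0},{"fingers": 1,"dx": -1,"dy": -26,"dz": 0,"turn": -0.022},{"fingers": 1,"dx": -1,"dy": -26,"dz": 0,"turn": -0.022},{"fingers": 1,"dx": -1,"dy": -26,"dz": 0,"turn": -0.022},{"fingers": 1,"dx": -1,"dy": -26,"dz": 0,"turn": -0.022},{"fingers": 1,"dx": -1,"dy": -26,"dz": 0,"turn": -0.022},{"fingers": 1,"dx": -1,"dy": -26,"dz": 0,"turn": -0.022},{"fingers": 1,"dx": -1,"dy": -26,"dz": 0,"turn": -0.022},{"fingers": 1,"dx": -1,"dy": -26,"dz": 0,"turn": -0.022},{"fingers": 1,"dx": -1,"dy": -26,"dz": 0,"turn": -0.022},{"fingers": 1,"dx": -1,"dy": -26,"dz": 0,"turn": -0.022},{"fingers": 1,"dx": -1,"dy": -26,"dz": 0,"turn": -0.022},{"fingers": 1,"dx": -1,"dy": -26,"dz": 0,"turn": -0.022},{"fingers": 1,"dx": -1,"dy": -14,"dz": 0,"turn": -0.014},{"fingers": 1,"dx": -1,"dy": -8,"dz": 0,"turn": -0.007},{"fingers": 1,"dx": 0,"dy": 0,"dz": 0,"turn": 0},{"fingers": 1,"dx": 0,"dy": 0,"dz": 0,"turn": 0}]'

```text
clock: 31.22
position: [0.5118, -0.1946, 0.1941]
ee_rot: [-0.004, 0.991, -0.134, -0.02]
contact_force: [-0.4, -0.0, -1.1]
width: 0.0246
```

```bash
python3 s.py
```

```text
31.22 [ 511.8 -194.6  194.1] ang -0.27 ztilt [-0.039  0.013] [-0.4 -0.  -1.1] [ 0.02 -0.04 -0.01] 0.024647217727507355
```

Emit:
play_rows --series '[{"fingers": 1,"dx": -2,"dy": 1,"dz": -6,"turn": -0.015},{"fingers": 1,"dx": -2,"dy": 0.5,"dz": -8,"turn": 0},{"fingers": 1,"dx": -0.5,"dy": 0,"dz": -8,"turn": 0},{"fingers": 1,"dx": 0,"dy": 0,"dz": -8,"turn": 0},{"fingers": 1,"dx": 0,"dy": 0,"dz": -8,"turn": 0},{"fingers": 1,"dx": 0,"dy": 0,"dz": -6,"turn": 0},{"fingers": 1,"dx": 0,"dy": 0,"dz": -5,"turn": 0},{"fingers": 1,"dx": 0,"dy": 0,"dz": -4,"turn": 0},{"fingers": 1,"dx": 0,"dy": 0,"dz": 0,"turn": 0},{"fingers": 1,"dx": 0,"dy": 0,"dz": 0,"turn": 0}]'

```text
clock: 32.05
position: [0.5054, -0.1864, 0.1336]
ee_rot: [-0.006, 0.99, -0.139, -0.022]
contact_force: [-0.4, -1.1, -1.9]
width: 0.0248
```

```bash
python3 s.py; python3 - <<'E'
from h import *
C=get_image("scene");s=get_state();p=s["position"];q=s["ee_rot"]
cv2.imwrite("pics/e2.png",cv2.resize(C["pixels"][200:275,135:235],None,fx=8,fy=8,interpolation=cv2.INTER_CUBIC)[:,:,::-1])
from scipy.spatial.transform import Rotation as R
Rm=R.from_quat([q[1],q[2],q[3],q[0]]).as_matrix()@np.diag([1,-1,-1.])
pr=lambda X:((proj(C,X)[0]-[135,200]+.5)*8).round()
print("slotP",pr((.505,-.1917,.045)))
for l in [(22,-13,0),(22,13,0),(22,-13,5),(22,13,5),(12,-3.5,-30),(12,3.5,-30)]: print(l,pr(Rm@((np.array(l)-[0,0,27.5])/1e3)+p))
print("tongue tip world",Rm@np.array([0,0,-.0575])+p)
E
```

```text
32.05 [ 505.4 -186.4  133.6] ang -0.279 ztilt [-0.043  0.018] [-0.4 -1.1 -1.9] [-0.1  -0.02 -0.  ] 0.02484166064698481
slotP [482. 327.]
(22, -13, 0) [431. 244.]
(22, 13, 0) [513. 245.]
(22, -13, 5) [430. 234.]
(22, 13, 5) [512. 235.]
(12, -3.5, -30) [475. 282.]
(12, 3.5, -30) [497. 283.]
tongue tip world [ 0.50292758 -0.18539747  0.07621671]
```

View pics/e2.png

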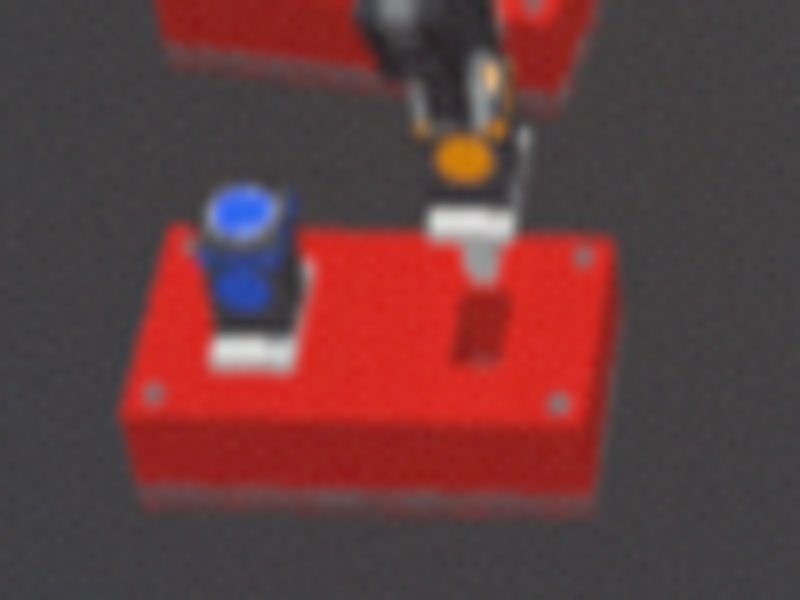

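Slot P appears at crop (482,328), against a prediction of (482,327), and the cube is held centred. I correct by +2 mm in x and -6 mm in y.

Emit:
play_rows --series '[{"fingers": 1,"dx": 1,"dy": -3,"dz": 0,"turn": -0.007},{"fingers": 1,"dx": 1,"dy": -2.5,"dz": -3,"turn": 0},{"fingers": 1,"dx": 0,"dy": 0,"dz": -5,"turn": 0},{"fingers": 1,"dx": 0,"dy": 0,"dz": -5,"turn": 0},{"fingers": 1,"dx": 0,"dy": 0,"dz": -5,"turn": 0},{"fingers": 1,"dx": 0,"dy": 0,"dz": 0,"turn": 0},{"fingers": 1,"dx": 0,"dy": 0,"dz": 0,"turn": 0}]'

```text
clock: 32.68
position: [0.5087, -0.1937, 0.115]
ee_rot: [-0.005, 0.989, -0.143, -0.021]
contact_force: [-0.7, 0.2, -0.3]
width: 0.0245
```

```bash
python3 s.py
```

```text
32.68 [ 508.7 -193.7  115. ] ang -0.287 ztilt [-0.04   0.016] [-0.7  0.2 -0.3] [ 0.   -0.05  0.03] 0.02452739167915345
```

Emit:
play_rows --series '[{"fingers": 1,"dx": -0.8,"dy": 0.8,"dz": -4,"turn": 0},{"fingers": 1,"dx": -0.5,"dy": 0.5,"dz": -4,"turn": 0},{"fingers": 1,"dx": 0,"dy": 0,"dz": -3,"turn": 0},{"fingers": 1,"dx": 0,"dy": 0,"dz": -3,"turn": 0},{"fingers": 1,"dx": 0,"dy": 0,"dz": -3,"turn": 0},{"fingers": 1,"dx": 0,"dy": 0,"dz": 0,"turn": 0}]'

```text
clock: 33.18
position: [0.5071, -0.1919, 0.0962]
ee_rot: [-0.005, 0.989, -0.143, -0.021]
contact_force: [-0.1, -0.4, -1.3]
width: 0.0246
```

```bash
python3 s.py
```

```text
33.18 [ 507.1 -191.9   96.2] ang -0.287 ztilt [-0.04   0.017] [-0.1 -0.4 -1.3] [ 0.02 -0.02  0.02] 0.02457489236969362
```

Emit:
play_rows --series '[{"fingers": 1,"dx": 0,"dy": 0,"dz": -4,"turn": 0},{"fingers": 1,"dx": 0,"dy": 0,"dz": -4,"turn": 0},{"fingers": 1,"dx": 0,"dy": 0,"dz": -4,"turn": 0},{"fingers": 1,"dx": 0,"dy": 0,"dz": -4,"turn": 0},{"fingers": 1,"dx": 0,"dy": 0,"dz": -2,"turn": 0},{"fingers": 1,"dx": 0,"dy": 0,"dz": 0,"turn": 0}]'

```text
clock: 33.68
position: [0.5072, -0.192, 0.0762]
ee_rot: [-0.005, 0.989, -0.143, -0.021]
contact_force: [-0.3, -0.5, -1.6]
width: 0.0245
```

```bash
python3 s.py
```

```text
33.68 [ 507.2 -192.    76.2] ang -0.287 ztilt [-0.04   0.016] [-0.3 -0.5 -1.6] [-0.05 -0.03  0.02] 0.024535285597911217
```

The tongue is in the slot with no resistance. I lower it 2 mm more, release slowly, and rise clear.

Emit:
play_rows --series '[{"fingers": 1,"dx": 0,"dy": 0,"dz": -2,"turn": 0},{"fingers": 1,"dx": 0,"dy": 0,"dz": 0,"turn": 0},{"fingers": 0.35,"dx": 0,"dy": 0,"dz": 0,"turn": 0},{"fingers": 0.1,"dx": 0,"dy": 0,"dz": 0,"turn": 0},{"fingers": -0.2,"dx": 0,"dy": 0,"dz": 0,"turn": 0},{"fingers": -0.5,"dx": 0,"dy": 0,"dz": 0,"turn": 0},{"fingers": -0.5,"dx": 0,"dy": 0,"dz": 5,"turn": 0},{"fingers": -0.5,"dx": 0,"dy": 0,"dz": 8,"turn": 0},{"fingers": -0.5,"dx": 0,"dy": 0,"dz": 10,"turn": 0},{"fingers": -0.5,"dx": 0,"dy": 0,"dz": 10,"turn": 0},{"fingers": -0.5,"dx": 0,"dy": 0,"dz": 10,"turn": 0},{"fingers": -0.5,"dx": 0,"dy": 0,"dz": 10,"turn": 0},{"fingers": -0.5,"dx": 0,"dy": 0,"dz": 10,"turn": 0},{"fingers": -0.5,"dx": 0,"dy": 0,"dz": 10,"turn": 0},{"fingers": -0.5,"dx": 0,"dy": 0,"dz": 15,"turn": 0},{"fingers": -0.5,"dx": 0,"dy": 0,"dz": 15,"turn": 0},{"fingers": -0.5,"dx": 0,"dy": 0,"dz": 0,"turn": 0}]' --squeeze 20

```text
clock: 35.1
position: [0.5095, -0.1932, 0.1931]
ee_rot: [-0.003, 0.99, -0.143, -0.015]
contact_force: [0.4, -0.4, -0.1]
width: 0.064
```

```bash
python3 s.py; python3 - <<'E'
from h import *
C=get_image("scene")
a=lambda x,y,w,h,f:cv2.resize(C["pixels"][y:y+h,x:x+w],None,fx=f,fy=f,interpolation=cv2.INTER_CUBIC)
A,B=a(135,205,80,70,5),a(255,195,80,70,5)
cv2.imwrite("pics/e3.png",np.hstack([A,B])[:,:,::-1])
for l in [(.505,-.1917,.095),(.485,-.2607,.095)]: print(((proj(C,l)[0]-[135,205]+.5)*5).round())
print(((proj(C,(.5442,.048,.095))[0]-[255,195]+.5)*5).round()+[400,0])
E
```

```text
35.1 [ 509.5 -193.2  193.1] ang -0.287 ztilt [-0.029  0.011] [ 0.4 -0.4 -0.1] [-0.07 -0.05  0.05] 0.06404611958999892
[292. 114.]
[152. 111.]
[558. 134.]
```

View pics/e3.png

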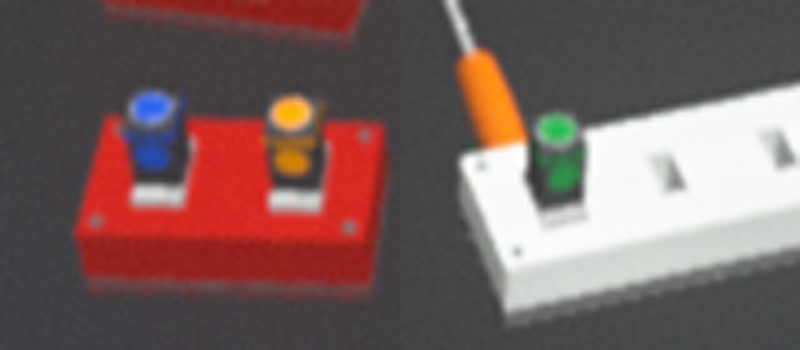

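Blue and orange both stand upright with collars down, discs at (152,107) and (292,112) against predictions of (152,111) and (292,114). Green is seated in the rack, and the gripper is clear. I hand in.

```bash
python3 -c "
from rig import *
print(sign_off())"
```

```text
the job is handed in; nothing more can be done
None
```

Cubes 2 (blue) and 3 (orange) were loose. Both now stand in the slots of the red stand farthest from the robot's base. Cube 1 (green) was firm and stays seated in the rack.

- **Wiggle results:**
  - **Cube 2:** it moved about 4.5 mm at the gripper with 2 N or less, and its collar moved about 2.5 mm. I read that collar movement by eye from two pictures.
  - **Cube 3:** its collar moved 3.2 mm over 4.2 mm of gripper travel.
  - **Cube 1:** its collar moved only 0.7 mm over 2.5 mm, and the wrist moment reversed sign with the direction of the wiggle.
- **Final picture:** both moved cubes look upright with their collars down, within about 1 pixel of the predicted positions. Cube 1 is seated, and the gripper is raised clear with no contact force. The measured wrist forces stayed below about 3 N in all the readings I took.
- **Not everything was checked:**
  - **Cube–rack force:** it can't be measured directly. The highest sideways moment was 0.35 N m on cube 1, which I estimate as about 10 N.
  - **Bystanders:** I didn't measure their positions at the end. The arm reported no contact with them, and the screwdriver looked unmoved.
  - **Gripper tilt:** the tool drifted up to 0.04 rad off vertical during the moves. Both insertions went in without resistance.
- **Disagreement:** the two cameras differed by about 6–9 mm on the stand's x position. I trusted the top view, and the close-up views of the slots agreed with it to about 2 mm.

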